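Fetch the seal plate from behind the press tools

ROBOT

A 6-joint arm with a two-finger parallel gripper is mounted at the origin on a cart in front of the work surface, level with it; the furniture and walls round the work are solid. World frame = base frame: x ahead of the robot, y to its left, z up, the work surface at z = 0. Lengths are in mm, angles in rad, forces in N, time in s.
With the tool pointing down it reaches from about 425 to 925 mm from the base axis. Payload 12.5 kg.
Tool frame: the origin (TCP) lies between the finger pads; the fingertips stand 11 mm ahead of it and the grasp point (between the pads) lies 8 mm behind it (manip.tip_extent is the distance from the TCP to the fingertips, in mm); z points along the fingers, y is the line along which they close (so a half turn about z gives the same grasp; the last joint's range is limited). The gripper opens to 85 mm and grips with 20 to 120 N. Pads are 22 mm wide; open, the fingers measure 114 mm over their backs; the gripper's body (76 mm by 85 mm) begins 54 mm behind the grasp point. The pads swing forward as they close: fully open they stand 13 mm farther back than shut.
Start: joints at [1.226, 0.491, 1.559, -0, 1.092, -0.106], TCP at [147.816, 607.284, 242.327] pointing down, gripper open.
Joint ranges: [-3.1, 3.1], [-0.84, 2.19], [0.05, 2.79], [-1.13, 4.28], [0.06, 2.93], [-2.69, 2.69]. Speed limits (rad/s): [2.22, 2.22, 2.79, 3.14, 3.14, 3.14].

INTERFACE

Orientations are given as a unit quaternion [x, y, z, w].
In Python, from plant import manip gives the robot as it stands. The module is installed in compiled form; this text tells all that it offers.
- The arm moves only by the tool drive_tool, never from a script. Its argument "commands" is text: rows parted by semicolons, each of 4 numbers parted by spaces: the shift along the tool's x, y, z in m, then the turn about the tool's z in rad. In form: dx dy dz spin; .... A call has 1 to 5 rows; each row shifts and turns the commanded pose from where the row before left it, along the tool's axes as they then stand; what a row does not reach is not made up. A row lasts 1/10 s, in which the tool goes at most 50 mm and 8.59 degrees, less where a joint would pass 70% of its speed; a pose out of reach is approached as far as the arm can. A call is refused whole if a number of a shift passes 0.05 or a number of a turn 0.15, either way. A call with a gripper value outside its range is refused whole. "gripper" is the closure, from -1 (fully open) to 1 (shut), set as the call begins (left out, the last holds). The fingers move at their own pace and stop on an object; "squeeze" is the grip in N (left out, the last holds). Time passes only in rows, so rows that do not move let the fingers close. It gives the time, the measured TCP pose, the force, the opening and the grip force at its end, in the units of the state.
- manip.get_obs(): the state, without advancing time (a new reading comes with each control period).
- manip.capture(name): name is "scene" or "side" or "wrist"; returns the picture (420x560x3 uint8, blue, green, red); there is no depth.
- manip.calibration(name): a dict with "camera_matrix" (3x3 intrinsics, pixels), "R" (3x3) and "t" (3): a world point X has camera coordinates R X + t; the wrist camera has in their place "hand_eye" (4x4, takes a point from camera to tool coordinates, whose origin is the TCP and whose axes are the flange's). Camera axes: x right, y down, z forward; pixel columns grow to the right and rows downward; lengths in mm; the calibration is good to about 2 mm. A picture is of the moment at which its call begins: read the wrist's pose just before it. calibration takes no time and is no camera call.
- manip.finish_job(): hands the job in; it is judged then, once.
Trained networks look in the newest picture that a camera, given by its name, has taken for a name from the list of things; names that differ only in an ending like _2 or _b are one class to them, and where a whole thing is asked for, a point or a joint stands for the part that bears it (a point fixed in the world has none). Each returns a list of dicts, best first, with "confidence" (0 to 1); they miss things now and then, are a little off and sometimes report something else, mostly with a low value. They report only what shows in the picture. A call takes as long as a camera call.
- manip.spot_in(camera, thing): "at" ([x, y, z] in mm, in the coordinates of the camera as it stood for that picture, good to about 4 mm: the middle of the surface that is visible of it).
- manip.silhouettes(camera, thing): "region" (420x560 bool, what is visible of it).
- manip.place_of(camera, thing): "at" ([x, y, z] in mm, in the coordinates of the camera as it stood for that picture, good to about 4 mm: a listed point, or the origin of a listed thing).
The state is a dict: "time_s": time; "joint_positions": joint angles; "joint_vel": joint speeds; "effort": joint torques, N m; "tool_pos": TCP position; "tool_rot": TCP orientation; "wrist_force": force on the tool from outside, world axes, zero at the start; "torque": the same for the moment, N m; "opening": finger opening in mm; "finger_force": force on a finger pad.
Only numpy, scipy, OpenCV 4.12 (cv2) and the standard library are available. Lean on these libraries where they do the work, as an engineer would, in place of code of your own. Each camera call takes 0.05 s, during which the arm holds its last target. There are 200 camera calls.

TASK

First clear the three upright things (turbine shaft, slim drift, stout driver) off the kit stand and stand each one upright, centred on a seat of the parking board, any seat, leaving the seal plate behind them where it lies. Then lay the seal plate flat and centred on the raised land of the nest plate. Last, put the three back on the kit stand, each upright and centred on the very seat it came from.

Things in the scene. Friction and masses are not known exactly. Their poses are not given: they have to be found in the camera images.
- turbine_shaft: Turbine wheel with shaft, standing on its nose, 157 mm tall: brownish bladed wheel 60 mm across (6 to 31 mm up), then a bare shaft at most 16 mm thick up to the top; grip the shaft near its top. Origin on the axis at the lower nose tip, z up. In a seat the nose (12 mm thick, 6 mm long) hangs in the bore, the blades rest on the plate, and the origin is 8 mm above the bench. 0.34 kg.
- slim_drift: Slim dark steel press drift standing upright, 145 mm tall: flat round foot 50 mm across, 12 mm high, tapering to a plain round stem 20 mm in diameter from 24 mm to the top. Origin at the centre of the underside, z up the stem. 0.3 kg.
- stout_driver: Stout light aluminium bearing driver standing upright, 125 mm tall: flat round foot 56 mm across, 10 mm high, round body 36 mm in diameter from 16 mm to the top, with three shallow grooves and a dimple in the top. Origin at the centre of the underside, z up. 0.3 kg.
- seal_plate: Turned steel seal plate lying flat: flange 62 mm in diameter, 6 mm thick, low boss, 10 mm high in all; grip across the flange, whose edge overhangs the land by 11 mm. Origin at the centre of the underside, z up. At the start on the kit stand's raised land, behind and between the three upright things. 0.11 kg. (A second one far off on the bench is not meant.)
- kit_stand: Fixed grey plate 185 (x) x 230 (y) x 14 mm with a dark rail 45 mm high along its +x edge (inner face at x = 92). Origin at the centre of its underside, on the bench. Three bored seats (24 mm holes) at x, y = (10, 75), (-45, 0), (10, -75) mm, each holding one upright thing; round land 40 mm across, top 26 mm above the bench, at (30, 0). Two bearings stand at its front corners.
- parking_board: Fixed plywood board 270 (x) x 100 (y) x 14 mm, empty at the start, with three bored seats (24 mm through holes) in a row at x = -88, 0 and 88 mm, y = 0. Origin at the centre of its underside, on the bench. A foot standing centred over a bore rests 14 mm above the bench.
- nest_plate: Fixed dark steel plate 190 (x) x 130 (y) x 14 mm with one round raised light land 40 mm across in its middle, top 26 mm above the bench. Origin on the axis of the land, at the underside on the bench. A small bearing and a cap screw (36 mm tall) stand at two corners, at x, y = (-75, -45) and (-75, 45) mm.

How it is judged (in metres and radians):
On the way, in this order (a step that is already met when the one before it is completed fails the run):
1. all three upright things stand on seats of the parking board (within 12 mm each way), the seal plate still lies where it was (angle between each of turbine_shaft, slim_drift, stout_driver's own z axis and vertical below 0.12 rad and y of turbine_shaft in the frame of parking_board between -0.012 and 0.012 m and z of turbine_shaft in the frame of parking_board between 0.002 and 0.014 m and (x of turbine_shaft in the frame of parking_board between -0.1 and -0.076 m or x of turbine_shaft in the frame of parking_board between -0.012 and 0.012 m or x of turbine_shaft in the frame of parking_board between 0.076 and 0.1 m) and y of slim_drift in the frame of parking_board between -0.012 and 0.012 m and z of slim_drift in the frame of parking_board between 0.008 and 0.02 m and (x of slim_drift in the frame of parking_board between -0.1 and -0.076 m or x of slim_drift in the frame of parking_board between -0.012 and 0.012 m or x of slim_drift in the frame of parking_board between 0.076 and 0.1 m) and y of stout_driver in the frame of parking_board between -0.012 and 0.012 m and z of stout_driver in the frame of parking_board between 0.008 and 0.02 m and (x of stout_driver in the frame of parking_board between -0.1 and -0.076 m or x of stout_driver in the frame of parking_board between -0.012 and 0.012 m or x of stout_driver in the frame of parking_board between 0.076 and 0.1 m) and distance of seal_plate from where it was at the start of the episode below 0.012 m), for 0.2 s.
2. the seal plate lies flat on the land of the nest plate, the three still parked (horizontal distance between seal_plate and nest_plate below 0.01 m and z of seal_plate in the frame of nest_plate between 0.022 and 0.03 m and angle between seal_plate's own z axis and vertical below 0.1 rad and angle between each of turbine_shaft, slim_drift, stout_driver's own z axis and vertical below 0.12 rad and y of turbine_shaft in the frame of parking_board between -0.012 and 0.012 m and z of turbine_shaft in the frame of parking_board between 0.002 and 0.014 m and (x of turbine_shaft in the frame of parking_board between -0.1 and -0.076 m or x of turbine_shaft in the frame of parking_board between -0.012 and 0.012 m or x of turbine_shaft in the frame of parking_board between 0.076 and 0.1 m) and y of slim_drift in the frame of parking_board between -0.012 and 0.012 m and z of slim_drift in the frame of parking_board between 0.008 and 0.02 m and (x of slim_drift in the frame of parking_board between -0.1 and -0.076 m or x of slim_drift in the frame of parking_board between -0.012 and 0.012 m or x of slim_drift in the frame of parking_board between 0.076 and 0.1 m) and y of stout_driver in the frame of parking_board between -0.012 and 0.012 m and z of stout_driver in the frame of parking_board between 0.008 and 0.02 m and (x of stout_driver in the frame of parking_board between -0.1 and -0.076 m or x of stout_driver in the frame of parking_board between -0.012 and 0.012 m or x of stout_driver in the frame of parking_board between 0.076 and 0.1 m)), for 0.2 s.
At the end, for the whole second after the job is handed in: The seal plate lies flat on the nest plate's land, centred within 10 mm; the turbine shaft, slim drift and stout driver each stand upright within 12 mm of where they stood at the start; all at rest (horizontal distance between seal_plate and nest_plate below 0.01 m and z of seal_plate in the frame of nest_plate between 0.022 and 0.03 m and angle between seal_plate's own z axis and vertical below 0.1 rad and distance of each of turbine_shaft, slim_drift, stout_driver from where it was at the start of the episode below 0.012 m and angle between each of turbine_shaft, slim_drift, stout_driver's own z axis and vertical below 0.12 rad and linear speed of each of turbine_shaft, slim_drift, stout_driver, seal_plate below 0.02 m/s); the robot touches nothing.
It also fails if it takes over 144 s, if anything falls off the work surface, if the arm or the gripper's body presses on something with over 40 N, if the wrist force passes 120 N, or if a joint passes its speed limit or range.

## Working session

There is one attempt and no reset: what is moved stays moved. The work goes in short steps, Python scripts to look and compute and a tool call to move; the robot and the scene stay as the last step left them, time stands still between calls to the robot, and variables do not carry over. Pictures are saved under pics/ and viewed, at most 14 in all, crops included, and the job is handed in when it is done.

Besides the shell and the picture viewer there is one more tool, called after "Call:" as a command line: name --argument value ..., lists and objects as JSON in quotes. drive_tool: Moves the arm, as the interface text tells. Its arguments: {"type":"object","properties":{"commands":{"type":"string"},"gripper":{"type":"number"},"squeeze":{"type":"number"}},"required":["commands"]}

```bash
mkdir -p pics; cat > h.py <<'E'
import numpy as np,cv2
from plant import manip
from scipy.spatial.transform import Rotation as Ro
def toworld(cam,p,obs=None):
    c=manip.calibration(cam); p=np.array(p,float)
    if cam=="wrist":
        H=np.array(c["hand_eye"]); q=H[:3,:3]@p+H[:3,3]
        return Ro.from_quat(obs["tool_rot"]).apply(q)+np.array(obs["tool_pos"])
    return np.array(c["R"]).T@(p-np.array(c["t"]).ravel())
def st():
    o=manip.get_obs(); R=Ro.from_quat(o["tool_rot"]).as_matrix()
    print(round(o["time_s"],2),np.round(o["tool_pos"],1),"x",np.round(R[:,0],3),"y",np.round(R[:,1],3),"z",np.round(R[:,2],3),"open",o["opening"],"j",np.round(o["joint_positions"],2)); return o
E
python3 - <<'E'
from h import *
o=st()
N=["turbine_shaft","slim_drift","stout_driver","seal_plate","kit_stand","parking_board","nest_plate"]
ims=[]
for c in ["scene","side","wrist"]:
    im=manip.capture(c); cv2.imwrite(f"pics/{c}0.png",im)
    if c=="wrist": print(manip.calibration(c))
    for n in N:
        print(c,n,[(round(d["confidence"],2),np.round(toworld(c,d["at"],o)).tolist()) for d in manip.place_of(c,n)])
a,b=[cv2.imread(f"pics/{c}0.png") for c in("scene","side")]
cv2.imwrite("pics/ab.png",cv2.resize(np.vstack([a,b]),(800,1200))[:600]);
E
```

```text
0.0 [147.7 607.  241.7] x [-0.972  0.237  0.   ] y [ 0.237  0.972 -0.001] z [-0.    -0.001 -1.   ] open 85.54260248723617 j [ 1.23  0.49  1.56 -0.    1.09 -0.11]
scene turbine_shaft [(0.89, [537.0, -129.0, 7.0])]
scene slim_drift [(0.59, [524.0, -281.0, 13.0]), (0.43, [521.0, -205.0, -0.0])]
scene stout_driver [(0.83, [472.0, -201.0, 17.0])]
scene seal_plate [(0.91, [547.0, -206.0, 25.0])]
scene kit_stand [(0.9, [521.0, -206.0, 2.0])]
scene parking_board [(0.75, [498.0, 47.0, -2.0])]
scene nest_plate [(0.76, [500.0, 310.0, -5.0])]
side turbine_shaft [(0.9, [532.0, -128.0, 10.0])]
side slim_drift [(0.91, [528.0, -277.0, 11.0])]
side stout_driver [(0.71, [471.0, -197.0, 12.0])]
side seal_plate [(0.48, [551.0, -196.0, 24.0])]
side kit_stand [(0.72, [520.0, -202.0, -6.0])]
side parking_board [(0.86, [496.0, 45.0, 0.0])]
side nest_plate [(0.8, [499.0, 310.0, -3.0])]
{'camera_matrix': array([[292.62794725,   0.        , 280.19650759],
       [  0.        , 292.62794725, 214.63730702],
       [  0.        ,   0.        ,   1.        ]]), 'hand_eye': array([[-2.33240656e-04, -9.62159318e-01, -2.72487416e-01,
         7.03088537e+01],
       [ 9.99999890e-01, -3.35365679e-04,  3.28215457e-04,
        -2.08891622e-01],
       [-4.07178488e-04, -2.72487310e-01,  9.62159290e-01,
        -1.30955627e+02],
       [ 0.00000000e+00,  0.00000000e+00,  0.00000000e+00,
         1.00000000e+00]])}
wrist turbine_shaft []
wrist slim_drift []
wrist stout_driver []
wrist seal_plate []
wrist kit_stand []
wrist parking_board []
wrist nest_plate []
```

View pics/scene0.png

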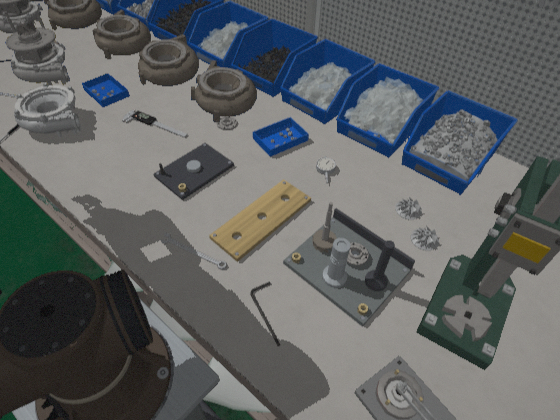

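View pics/side0.png

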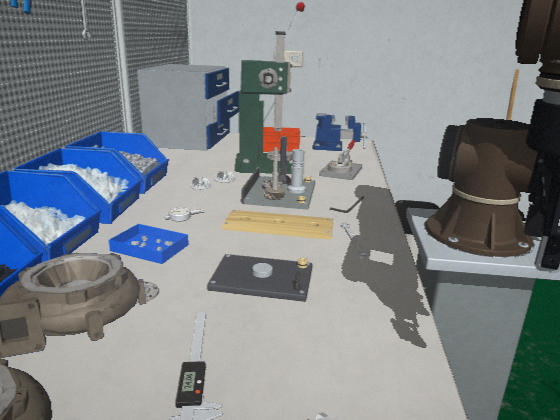

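The scene view shows the kit stand near (350,270), with the shaft, driver and drift at (325,235), (337,262) and (380,265). The board bores are at (236,236), (261,215) and (285,197), and the nest land at (194,167). I'll move the wrist over the board to measure precisely.

```bash
cat >> h.py <<'E'
def ray(cam,u,v,z,obs=None):
    c=manip.calibration(cam); K=np.array(c["camera_matrix"])
    d=np.linalg.inv(K)@[u,v,1.]
    a=toworld(cam,[0,0,0],obs); b=toworld(cam,d,obs)-a
    return a+b*(z-a[2])/b[2]
E
python3 - <<'E'
from h import *
print(manip.tip_extent)
for p in [(236,236),(261,215),(285,197)]: print(np.round(ray("scene",*p,14)))
print(np.round(ray("scene",194,167,26)))
E
```

```text
11.0
[406.  48.  14.]
[496.  48.  14.]
[585.  42.  14.]
[493. 298.  26.]
```

Call:
drive_tool --commands "0 0 -0.04 -0.12; 0 0 -0.04 -0.12; -0.05 -0.05 0 0; -0.05 -0.05 0 0; -0.05 -0.05 0 0" --gripper -1

```text
time_s: 1.7
tool_pos: [254.7, 500.1, 322.5]
tool_rot: [-0.001, 1.0, 0.0, 0.0]
wrist_force: [0.6, 0.6, 0.7]
opening: 85.7
finger_force: 0.0
```

Call:
drive_tool --commands "-0.03 -0.05 0 0; -0.03 -0.05 0 0; -0.03 -0.05 0 0; -0.03 -0.05 0 0; -0.03 -0.05 0 0"

```text
time_s: 2.2
tool_pos: [383.5, 285.3, 322.6]
tool_rot: [-0.001, 1.0, 0.0, 0.0]
wrist_force: [0.2, 0.5, -0.4]
opening: 85.4
finger_force: 0.0
```

```bash
python3 - <<'E'
from h import *
o=st()
im=manip.capture("wrist"); cv2.imwrite("pics/w1.png",im)
for n in ["parking_board","nest_plate","turbine_shaft"]:
    print(n,[(round(d["confidence"],2),np.round(toworld("wrist",d["at"],o)).tolist()) for d in manip.place_of("wrist",n)])
E
```

```text
2.2 [383.5 285.3 322.6] x [-1.    -0.001 -0.001] y [-0.001  1.     0.   ] z [ 0.001  0.    -1.   ] open 85.3566574186704 j [ 0.5   0.2   1.79  0.    1.15 -1.07]
parking_board [(0.89, [497.0, 51.0, -3.0]), (0.47, [499.0, 309.0, -4.0])]
nest_plate [(0.8, [499.0, 310.0, -4.0])]
turbine_shaft [(0.81, [530.0, -126.0, 6.0])]
```

View pics/w1.png

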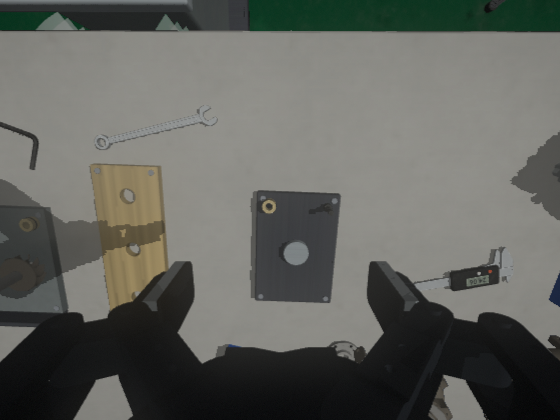

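The wrist picture shows the board bores at (128,196) and (134,248), and the nest land at (295,253). I'll compute their positions, then move over the board toward the kit stand.

```bash
python3 - <<'E'
from h import *
o=st()
for p,z in [((128,196),14),((134,248),14),((295,253),26),((137,297),14)]: print(np.round(ray("wrist",*p,z,o)))
E
```

```text
2.4 [383.4 286.4 322.5] x [-1.     0.002 -0.   ] y [0.002 1.    0.   ] z [ 0.  0. -1.] open 85.48802201228438 j [ 0.5   0.2   1.79  0.    1.15 -1.07]
[407.  53.  14.]
[493.  51.  14.]
[497. 310.  26.]
[582.  44.  14.]
```

Call:
drive_tool --commands "-0.01 -0.05 0 0; -0.01 -0.05 0 0; -0.01 -0.05 0 0; 0 -0.05 0 0; 0 -0.04 0 0"

```text
time_s: 2.9
tool_pos: [412.3, 49.3, 322.3]
tool_rot: [-0.002, 1.0, 0.0, 0.0]
wrist_force: [1.0, 0.9, -0.6]
opening: 85.6
finger_force: 0.0
```

```bash
python3 - <<'E'
from h import *
o=st()
im=manip.capture("wrist"); cv2.imwrite("pics/w2.png",im)
for n in ["parking_board","turbine_shaft","stout_driver","slim_drift","kit_stand","seal_plate"]:
    print(n,[(round(d["confidence"],2),np.round(toworld("wrist",d["at"],o)).tolist()) for d in manip.place_of("wrist",n)])
E
```

```text
2.9 [412.3  49.3 322.3] x [-1.    -0.003 -0.   ] y [-0.003  1.     0.   ] z [ 0.  0. -1.] open 85.5961932986736 j [-0.04  0.1   1.91  0.    1.13 -1.61]
parking_board [(0.96, [495.0, 49.0, -3.0])]
turbine_shaft [(0.86, [532.0, -125.0, 7.0])]
stout_driver [(0.87, [472.0, -198.0, 15.0])]
slim_drift [(0.89, [521.0, -284.0, 15.0])]
kit_stand [(0.8, [520.0, -200.0, -1.0]), (0.28, [520.0, -279.0, 12.0])]
seal_plate [(0.57, [549.0, -202.0, 25.0]), (0.32, [530.0, -125.0, 8.0])]
```

View pics/w2.png

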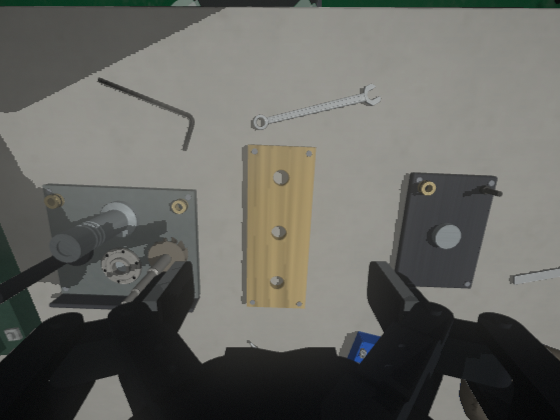

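The board bores are at (281,177), (279,232) and (277,282). The seal plate is at about (122,264) and the nest land at (447,237).

```bash
python3 - <<'E'
from h import *
o=st()
for p,z in [((281,177.5),14),((279,232.5),14),((277,282),14),((447,237),26),((122,263),36)]: print(np.round(ray("wrist",*p,z,o),1))
E
```

```text
3.25 [412.6  51.6 322.3] x [-1.    -0.004  0.   ] y [-0.004  1.     0.   ] z [-0.  0. -1.] open 85.52123667023078 j [-0.03  0.1   1.91  0.    1.13 -1.61]
[408.5  53.1  14. ]
[496.1  50.3  14. ]
[583.5  47.1  14. ]
[498.5 310.9  26. ]
[ 539.4 -193.6   36. ]
```

Call:
drive_tool --commands "-0.02 -0.05 0 0; -0.02 -0.05 0 0; -0.02 -0.05 0 0; -0.01 -0.03 0 0; 0 0 0 0"

```text
time_s: 3.75
tool_pos: [480.0, -120.7, 321.6]
tool_rot: [-0.0, 1.0, 0.0, -0.0]
wrist_force: [0.6, 0.6, -0.1]
opening: 85.4
finger_force: 0.0
```

```bash
python3 - <<'E'
from h import *
o=st()
im=manip.capture("wrist"); cv2.imwrite("pics/w3.png",im)
for n in ["turbine_shaft","stout_driver","slim_drift","kit_stand","seal_plate"]:
    print(n,[(round(d["confidence"],2),np.round(toworld("wrist",d["at"],o)).tolist()) for d in manip.place_of("wrist",n)])
E
```

```text
3.75 [ 480.  -120.7  321.6] x [-1.    -0.     0.001] y [-0.  1.  0.] z [-0.001  0.    -1.   ] open 85.43302127493494 j [-0.38  0.22  1.76 -0.    1.16 -1.95]
turbine_shaft [(0.61, [532.0, -125.0, 9.0])]
stout_driver [(0.68, [474.0, -199.0, 12.0])]
slim_drift []
kit_stand [(0.9, [519.0, -202.0, -4.0])]
seal_plate [(0.62, [547.0, -206.0, 25.0]), (0.53, [472.0, -201.0, 15.0])]
```

View pics/w3.png

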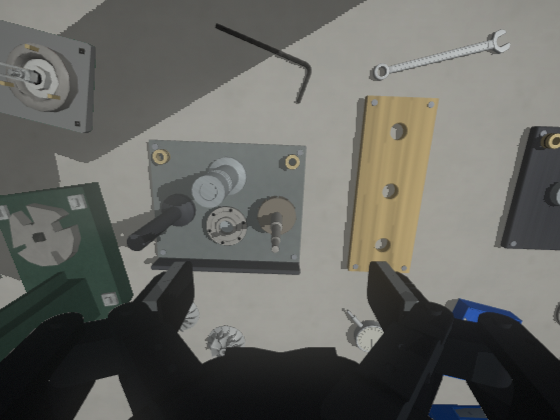

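The turbine shaft top is at about (276,247), the driver top at (211,190), the drift top at (137,243) and the seal plate at about (226,226).

```bash
python3 - <<'E'
from h import *
o=st()
for p,z in [((276,248),165),((211,189),139),((137,243),159),((226,226),36),((400,132),14),((391,190),14),((382,245),14),((153,140),14),((306,146),14)]: print(p,np.round(ray("wrist",*p,z,o),1))
E
```

```text
4.05 [ 478.4 -117.7  322.5] x [-1.    -0.003 -0.   ] y [-0.003  1.     0.   ] z [ 0.  0. -1.] open 85.49024213596395 j [-0.38  0.22  1.76  0.    1.16 -1.95]
(276, 248) [ 526.6 -121.8  165. ]
(211, 189) [ 468.4 -192.9  139. ]
(137, 243) [ 523.7 -271.3  159. ]
(226, 226) [ 544.4 -198.5   36. ]
(400, 132) [408.   55.5  14. ]
(391, 190) [493.1  51.5  14. ]
(382, 245) [583.   46.6  14. ]
(153, 140) [ 420.3 -302.8   14. ]
(306, 146) [428.1 -79.8  14. ]
```

Call:
drive_tool --commands "-0.026 -0.0045 0 0; -0.026 -0.0045 0.03 0; 0 0 0.05 0; 0 0 0.047 0; 0 0 0 0"

```text
time_s: 4.55
tool_pos: [528.4, -126.3, 190.8]
tool_rot: [-0.001, 1.0, 0.002, -0.004]
wrist_force: [-0.8, 0.7, 0.4]
opening: 85.7
finger_force: 0.0
```

```bash
python3 - <<'E'
from h import *
o=st()
im=manip.capture("wrist"); o2=st(); cv2.imwrite("pics/w4.png",im)
for n in ["turbine_shaft","stout_driver","slim_drift","seal_plate"]:
    print(n,[(round(d["confidence"],2),np.round(toworld("wrist",d["at"],o)).tolist()) for d in manip.place_of("wrist",n)])
E
```

```text
4.55 [ 528.4 -126.3  190.8] x [-1.    -0.002  0.009] y [-0.002  1.     0.003] z [-0.009  0.003 -1.   ] open 85.69309687358498 j [-0.36  0.44  1.81  0.    0.9  -1.93]
4.6 [ 529.9 -127.   194.2] x [-1.    -0.002  0.004] y [-0.002  1.     0.002] z [-0.004  0.002 -1.   ] open 85.45246656719283 j [-0.36  0.44  1.81  0.    0.9  -1.93]
turbine_shaft [(0.62, [531.0, -125.0, 8.0])]
stout_driver [(0.83, [475.0, -200.0, 13.0])]
slim_drift [(0.71, [522.0, -280.0, 15.0]), (0.45, [497.0, 52.0, -3.0])]
seal_plate [(0.84, [548.0, -203.0, 27.0])]
```

View pics/w4.png

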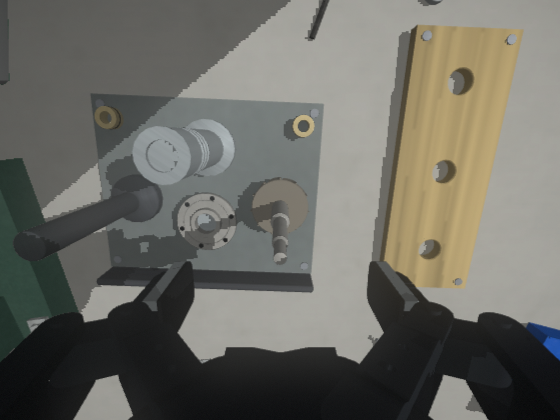

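The turbine tip is at (280,259), the seal plate centre at (206,221), the driver top at (163,156) and the drift top at (34,245).

```bash
python3 - <<'E'
from h import *
o=st()
for p,z in [((280,259),165),((163,156),139),((34,246),159),((206,221),32),((461,83),14),((444,171),14),((430,249),14)]: print(p,np.round(ray("wrist",*p,z,o),1))
E
```

```text
4.8 [ 531.5 -128.1  197.9] x [-1.    -0.002 -0.004] y [-0.002  1.    -0.001] z [ 0.004 -0.001 -1.   ] open 85.27044582392259 j [-0.36  0.43  1.81  0.    0.9  -1.93]
(280, 259) [ 535.8 -128.1  165. ]
(163, 156) [ 476.4 -202.9  139. ]
(34, 246) [ 530.  -281.4  159. ]
(206, 221) [ 553.1 -206.9   32. ]
(461, 83) [415.2  50.6  14. ]
(444, 171) [502.1  47.4  14. ]
(430, 249) [592.2  45.2  14. ]
```

Call:
drive_tool --commands "-0.002 -0.0005 0.015 0; 0 0 0.02 0; 0 0 0.02 0; 0 0 0 0; 0 0 0 0" --squeeze 60

```text
time_s: 5.3
tool_pos: [533.1, -128.7, 141.9]
tool_rot: [-0.001, 1.0, -0.0, 0.001]
wrist_force: [-0.2, 0.3, 0.9]
opening: 85.2
finger_force: 0.0
```

Call:
drive_tool --commands "0 0 0 0; 0 0 0 0; 0 0 0 0; 0 0 0 0; 0 0 0 0"

```text
time_s: 5.8
tool_pos: [532.6, -128.6, 140.4]
tool_rot: [-0.001, 1.0, 0.0, 0.0]
wrist_force: [0.2, -0.8, -0.9]
opening: 85.3
finger_force: 0.0
```

```bash
python3 - <<'E'
from h import *
o=st()
im=manip.capture("wrist"); cv2.imwrite("pics/w5.png",im)
for n in ["turbine_shaft","stout_driver","slim_drift","seal_plate","kit_stand","parking_board"]:
    print(n,[(round(d["confidence"],2),np.round(toworld("wrist",d["at"],o)).tolist()) for d in manip.place_of("wrist",n)])
E
```

```text
5.8 [ 532.6 -128.6  140.4] x [-1.    -0.001 -0.   ] y [-0.001  1.     0.   ] z [ 0.  0. -1.] open 85.31985020958663 j [-0.36  0.51  1.86  0.    0.77 -1.93]
turbine_shaft [(0.71, [533.0, -124.0, 10.0])]
stout_driver [(0.72, [474.0, -201.0, 17.0])]
slim_drift [(0.78, [522.0, -277.0, 17.0]), (0.43, [549.0, -203.0, 27.0]), (0.21, [472.0, -199.0, 16.0])]
seal_plate [(0.82, [549.0, -204.0, 28.0])]
kit_stand [(0.71, [521.0, -199.0, 1.0])]
parking_board [(0.83, [496.0, 50.0, 1.0])]
```

View pics/w5.png

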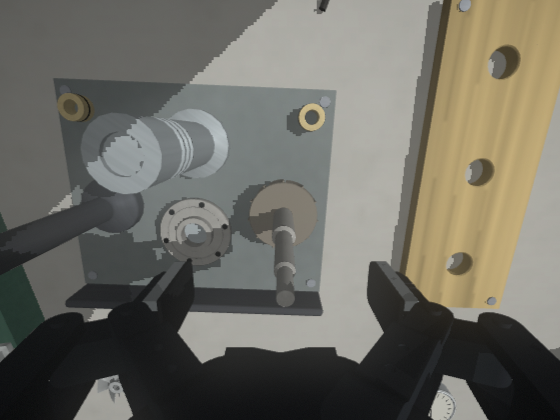

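Now the arm has settled. The shaft tip is at (285,298), the driver top at (122,152), the seal plate at (195,230), and the bores at (503,62), (480,172) and (458,263).

```bash
python3 - <<'E'
from h import *
o=st()
for p,z in [((285.5,299),165),((283,214),39),((122,152),139),((195,230),32),((503,62),14),((480,172),14),((458,263),14)]: print(p,np.round(ray("wrist",*p,z,o),1))
E
```

```text
6.15 [ 532.5 -128.5  140.2] x [-1.    -0.001  0.   ] y [-0.001  1.     0.   ] z [-0.  0. -1.] open 85.45624449136167 j [-0.36  0.51  1.86  0.    0.77 -1.93]
(285.5, 299) [ 528.3 -126.2  165. ]
(283, 214) [ 527.4 -126.    39. ]
(122, 152) [ 470.9 -198.5  139. ]
(195, 230) [ 543.8 -201.8   32. ]
(503, 62) [408.6  48.9  14. ]
(480, 172) [496.   46.9  14. ]
(458, 263) [583.1  42.1  14. ]
```

Call:
drive_tool --commands "0.002 0.002 0 0; 0 0 0 0; 0 0 0 0; 0 0 0 0; 0 0 0 0"

```text
time_s: 6.65
tool_pos: [530.6, -126.6, 140.3]
tool_rot: [-0.001, 1.0, 0.0, 0.0]
wrist_force: [0.3, 0.1, -0.5]
opening: 85.5
finger_force: 0.0
```

Call:
drive_tool --commands "0 0 0 0; 0 0 0 0; 0 0 0 0; 0 0 0 0; 0 0 0 0" --gripper 1

```text
time_s: 7.15
tool_pos: [530.6, -126.6, 140.3]
tool_rot: [-0.001, 1.0, -0.0, 0.0]
wrist_force: [-1.2, 0.8, 2.8]
opening: 14.9
finger_force: 58.4
```

Call:
drive_tool --commands "0 0 0 0; 0 0 0 0; 0 0 0 0; 0 0 0 0; 0 0 0 0"

```text
time_s: 7.65
tool_pos: [530.6, -126.5, 140.3]
tool_rot: [-0.001, 1.0, 0.0, 0.0]
wrist_force: [-1.3, 1.0, 3.0]
opening: 14.7
finger_force: 58.5
```

Call:
drive_tool --commands "0 0 -0.01 0; 0 0 -0.02 0; 0 0 -0.02 0; -0.01 0.03 0 0; -0.012 0.04 0 0"

```text
time_s: 8.15
tool_pos: [552.6, -57.0, 191.3]
tool_rot: [0.001, 1.0, -0.0, 0.001]
wrist_force: [0.7, -0.3, -3.1]
opening: 14.4
finger_force: 58.7
```

Call:
drive_tool --commands "-0.012 0.04 0 0; -0.012 0.04 0 0; -0.0085 0.022 0 0; 0 0 0 0; 0 0 0 0"

```text
time_s: 8.65
tool_pos: [584.5, 45.7, 190.3]
tool_rot: [-0.001, 1.0, -0.0, -0.0]
wrist_force: [-0.6, -0.5, -3.2]
opening: 14.3
finger_force: 58.9
```

Call:
drive_tool --commands "0 0 0 0; 0 0 0 0; 0 0 0 0; 0 0 0 0; 0 0 0 0"

```text
time_s: 9.15
tool_pos: [584.8, 45.2, 190.4]
tool_rot: [-0.0, 1.0, 0.0, 0.0]
wrist_force: [-1.0, 0.1, -3.0]
opening: 14.4
finger_force: 58.9
```

```bash
python3 - <<'E'
from h import *
o=st()
im=manip.capture("wrist"); cv2.imwrite("pics/w6.png",im)
im=manip.capture("scene"); cv2.imwrite("pics/s6.png",im)
im=manip.capture("side"); cv2.imwrite("pics/d6.png",im)
for c in ["wrist","side","scene"]:
  for n in ["turbine_shaft","parking_board"]:
    print(n,[(round(d["confidence"],2),np.round(toworld(c,d["at"],o)).tolist()) for d in manip.place_of(c,n)])
E
```

```text
9.15 [584.8  45.2 190.4] x [-1.    -0.001 -0.   ] y [-0.001  1.     0.   ] z [ 0.  0. -1.] open 14.371899973894191 j [-0.04  0.49  1.71  0.    0.93 -1.61]
turbine_shaft [(0.62, [587.0, 47.0, 58.0])]
parking_board [(0.87, [497.0, 52.0, -1.0])]
turbine_shaft [(0.55, [583.0, 43.0, 60.0])]
parking_board [(0.71, [498.0, 45.0, 2.0])]
turbine_shaft [(0.64, [589.0, 46.0, 59.0])]
parking_board [(0.85, [501.0, 48.0, -2.0])]
```

View pics/w6.png

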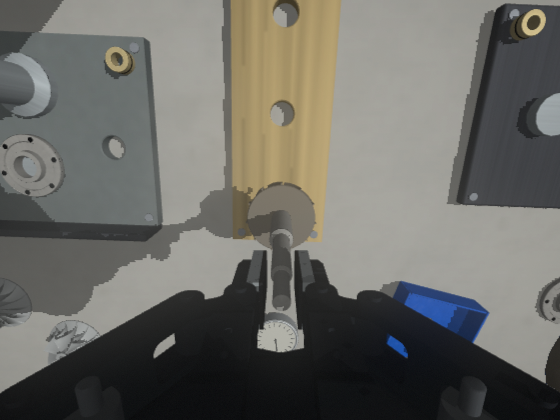

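The turbine wheel is at (281,216). The remaining bores are at (285,13) and (282,114), the turbine's empty seat at (115,147), and the seal plate at (28,165).

```bash
python3 - <<'E'
from h import *
o=st()
for p,z in [((285.5,14),14),((282,114),14),((281.5,216),88),((115,147),14),((28,166),32)]: print(p,np.round(ray("wrist",*p,z,o),1))
E
```

```text
9.6 [584.8  45.5 190.3] x [-1.    -0.001 -0.   ] y [-0.001  1.     0.   ] z [ 0.  0. -1.] open 14.343732138250072 j [-0.03  0.49  1.71  0.    0.93 -1.61]
(285.5, 14) [411.   50.4  14. ]
(282, 114) [497.5  47.4  14. ]
(281.5, 216) [581.7  46.8  88. ]
(115, 147) [ 529.7 -123.5   14. ]
(28, 166) [ 547.1 -201.7   32. ]
```

Call:
drive_tool --commands "-0.002 -0.002 0.01 0; 0 0 0.015 0; 0 0 0.015 0; 0 0 0.0095 0; 0 0 0 0"

```text
time_s: 10.1
tool_pos: [587.2, 43.4, 140.5]
tool_rot: [-0.001, 1.0, 0.0, 0.0]
wrist_force: [1.3, -0.6, 0.6]
opening: 14.7
finger_force: 59.2
```

Call:
drive_tool --commands "0 0 0 0; 0 0 0 0; 0 0 0 0; 0 0 0 0; 0 0 0 0"

```text
time_s: 10.6
tool_pos: [586.7, 43.5, 140.7]
tool_rot: [-0.001, 1.0, 0.0, -0.0]
wrist_force: [-0.1, 0.7, -2.4]
opening: 14.4
finger_force: 59.1
```

```bash
python3 - <<'E'
from h import *
o=st(); print(o["wrist_force"])
im=manip.capture("side")
print([np.round(toworld("side",d["at"])).tolist() for d in manip.place_of("side","turbine_shaft")])
E
```

```text
10.6 [586.7  43.5 140.7] x [-1.    -0.001  0.   ] y [-0.001  1.     0.   ] z [-0.  0. -1.] open 14.413300792711045 j [-0.04  0.56  1.75  0.    0.83 -1.61]
[-0.06936391  0.65694906 -2.43318627]
[[584.0, 42.0, 10.0]]
```

Call:
drive_tool --commands "0 0 0 0; 0 0 0 0; 0 0 0 0; 0 0 0 0; 0 0 0 0" --gripper -1

```text
time_s: 11.2
tool_pos: [586.9, 43.5, 140.9]
tool_rot: [-0.001, 1.0, 0.0, 0.0]
wrist_force: [-1.0, 0.0, -0.5]
opening: 84.8
finger_force: 0.0
```

Call:
drive_tool --commands "0 0 -0.02 0; 0 0 -0.04 0; 0.02 -0.04 0 0; 0.02 -0.04 0 0; 0.02 -0.04 0 0"

```text
time_s: 11.7
tool_pos: [526.1, -77.5, 201.1]
tool_rot: [-0.001, 1.0, -0.0, 0.0]
wrist_force: [-0.1, -1.0, 0.3]
opening: 85.7
finger_force: 0.0
```

Call:
drive_tool --commands "0.02 -0.04 0 0; 0.02 -0.04 0 0; 0.014 -0.043 0 0; 0 0 0 0; 0 0 0 0"

```text
time_s: 12.2
tool_pos: [472.8, -200.4, 200.8]
tool_rot: [0.001, 1.0, 0.0, 0.0]
wrist_force: [-0.4, 0.1, -0.5]
opening: 85.4
finger_force: 0.0
```

Call:
drive_tool --commands "0 0 0.03 0; 0 0 0 0; 0 0 0 0; 0 0 0 0; 0 0 0 0"

```text
time_s: 12.7
tool_pos: [473.6, -199.4, 171.6]
tool_rot: [-0.001, 1.0, -0.0, 0.001]
wrist_force: [-0.2, -0.3, 0.7]
opening: 85.4
finger_force: 0.0
```

```bash
python3 - <<'E'
from h import *
o=st()
im=manip.capture("wrist"); cv2.imwrite("pics/w7.png",im)
im=manip.capture("side"); cv2.imwrite("pics/d7.png",im)
for c in ["wrist","side"]:
  for n in ["turbine_shaft","stout_driver","slim_drift","seal_plate"]:
    print(n,[(round(d["confidence"],2),np.round(toworld(c,d["at"],o)).tolist()) for d in manip.place_of(c,n)])
E
```

```text
12.7 [ 473.6 -199.4  171.6] x [-1.    -0.002 -0.001] y [-0.002  1.    -0.001] z [ 0.001 -0.001 -1.   ] open 85.39960759726797 j [-0.53  0.43  1.91  0.    0.81 -2.1 ]
turbine_shaft []
stout_driver [(0.77, [475.0, -198.0, 13.0])]
slim_drift [(0.64, [521.0, -279.0, 14.0])]
seal_plate [(0.55, [548.0, -203.0, 25.0])]
turbine_shaft [(0.62, [587.0, 45.0, 12.0])]
stout_driver [(0.82, [474.0, -196.0, 14.0])]
slim_drift [(0.92, [528.0, -274.0, 12.0])]
seal_plate [(0.65, [551.0, -199.0, 21.0])]
```

View pics/w7.png

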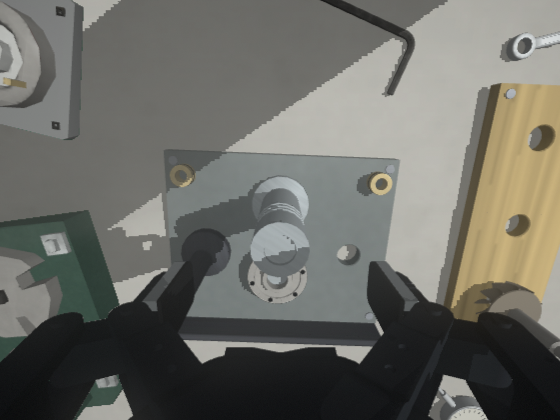

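The driver top is at (280,248), the stand's empty seat at (348,254), and the bores at (541,137) and (516,226).

```bash
python3 - <<'E'
from h import *
o=st()
for p,z in [((280,248),139),((280,200),24),((348,254),14),((541,138),14),((516,225),14),((207,250),26)]: print(p,np.round(ray("wrist",*p,z,o),1))
E
```

```text
13.2 [ 473.1 -199.7  170.8] x [-1.    -0.001 -0.   ] y [-0.001  1.     0.   ] z [ 0.  0. -1.] open 85.32628921338808 j [-0.53  0.43  1.91  0.    0.81 -2.1 ]
(280, 248) [ 469.6 -199.6  139. ]
(280, 200) [ 466.7 -199.7   24. ]
(348, 254) [ 527.7 -127.4   14. ]
(541, 138) [408.3  48.7  14. ]
(516, 225) [495.2  44.1  14. ]
(207, 250) [ 518.3 -273.7   26. ]
```

Call:
drive_tool --commands "0.002 0 0.017 0; 0 0 0.02 0; 0 0 0.02 0; 0 0 0 0; 0 0 0 0"

```text
time_s: 13.7
tool_pos: [471.2, -199.7, 114.0]
tool_rot: [-0.001, 1.0, 0.0, -0.0]
wrist_force: [0.2, -0.7, 0.1]
opening: 85.4
finger_force: 0.0
```

Call:
drive_tool --commands "0 0 0 0; 0 0 0 0; 0 0 0 0; 0 0 0 0; 0 0 0 0"

```text
time_s: 14.2
tool_pos: [471.2, -199.6, 114.0]
tool_rot: [-0.001, 1.0, -0.0, 0.0]
wrist_force: [-0.1, -0.1, -0.3]
opening: 85.0
finger_force: 0.0
```

Call:
drive_tool --commands "0 0 0 0; 0 0 0 0; 0 0 0 0; 0 0 0 0; 0 0 0 0" --gripper 1

```text
time_s: 14.7
tool_pos: [471.2, -199.7, 114.0]
tool_rot: [-0.001, 1.0, -0.0, 0.0]
wrist_force: [-0.2, -0.9, 3.3]
opening: 34.8
finger_force: 59.3
```

Call:
drive_tool --commands "0 0 0 0; 0 0 0 0; 0 0 0 0"

```text
time_s: 15.0
tool_pos: [471.2, -199.7, 113.9]
tool_rot: [-0.001, 1.0, -0.0, 0.0]
wrist_force: [-0.0, 0.0, 5.4]
opening: 34.5
finger_force: 59.3
```

Call:
drive_tool --commands "0 0 -0.01 0; 0 0 -0.02 0; 0 0 -0.02 0; 0.01 0.04 0 0; 0.01 0.04 0 0"

```text
time_s: 15.5
tool_pos: [450.6, -119.2, 164.4]
tool_rot: [0.0, 1.0, -0.0, 0.0]
wrist_force: [1.0, 0.6, -3.4]
opening: 34.8
finger_force: 60.5
```

Call:
drive_tool --commands "0.01 0.04 0 0; 0.01 0.04 0 0; 0.01 0.04 0 0; 0.011 0.0495 0 0; 0 0 0 0"

```text
time_s: 16.0
tool_pos: [407.8, 53.4, 164.1]
tool_rot: [-0.003, 1.0, 0.0, -0.001]
wrist_force: [1.1, 0.1, -3.7]
opening: 34.9
finger_force: 61.1
```

Call:
drive_tool --commands "0 0 0 0; 0 0 0 0; 0 0 0 0; 0 0 0 0; 0 0 0 0"

```text
time_s: 16.5
tool_pos: [410.1, 48.4, 163.7]
tool_rot: [0.0, 1.0, 0.0, -0.0]
wrist_force: [-0.1, -0.2, -3.7]
opening: 34.4
finger_force: 61.1
```

```bash
python3 - <<'E'
from h import *
o=st()
im=manip.capture("wrist"); cv2.imwrite("pics/w8.png",im)
im=manip.capture("side"); cv2.imwrite("pics/d8.png",im)
im=manip.capture("scene"); cv2.imwrite("pics/s8.png",im)
for c in ["wrist","side","scene"]:
  for n in ["turbine_shaft","stout_driver","parking_board"]:
    print(n,[(round(d["confidence"],2),np.round(toworld(c,d["at"],o)).tolist()) for d in manip.place_of(c,n)])
E
```

```text
16.5 [410.1  48.4 163.7] x [-1.  0.  0.] y [0. 1. 0.] z [-0.  0. -1.] open 34.43141423801889 j [-0.04  0.32  2.14  0.    0.68 -1.61]
turbine_shaft [(0.56, [586.0, 44.0, 6.0])]
stout_driver [(0.74, [414.0, 51.0, 64.0])]
parking_board []
turbine_shaft [(0.88, [586.0, 45.0, 12.0])]
stout_driver [(0.86, [413.0, 53.0, 64.0])]
parking_board [(0.66, [496.0, 47.0, -0.0])]
turbine_shaft [(0.72, [591.0, 41.0, 8.0])]
stout_driver [(0.69, [413.0, 50.0, 65.0])]
parking_board [(0.81, [499.0, 49.0, -3.0])]
```

View pics/w8.png

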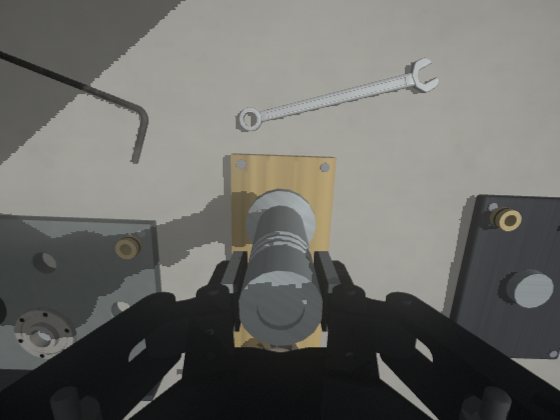

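Here the board's front corners are at (232,154) and (335,156). The driver's foot ring is at (281,222) and the nest land at about (530,287).

```bash
python3 - <<'E'
from h import *
o=st()
for p,z in [((232,154),14),((335,156.5),14),((281,224),72),((281,306),189),((530,287),26),((38,337),32)]: print(p,np.round(ray("wrist",*p,z,o),1))
E
```

```text
17.1 [410.   49.1 163.8] x [-1.    -0.001 -0.   ] y [-0.001  1.     0.   ] z [ 0.  0. -1.] open 34.3070409960962 j [-0.04  0.32  2.14  0.    0.68 -1.61]
(232, 154) [359.9   3.9  14. ]
(335, 156.5) [362.1 101.   14. ]
(281, 224) [410.5  50.   72. ]
(281, 306) [408.7  49.6 189. ]
(530, 287) [492.8 305.9  26. ]
(38, 337) [ 548.9 -206.9   32. ]
```

Call:
drive_tool --commands "0.001 0.001 0.01 0; 0 0 0.015 0; 0 0 0.015 0; 0 0 0.0095 0; 0 0 0 0"

```text
time_s: 17.6
tool_pos: [409.1, 50.1, 114.0]
tool_rot: [-0.001, 1.0, 0.0, -0.0]
wrist_force: [-0.7, -0.6, -0.6]
opening: 34.5
finger_force: 61.5
```

Call:
drive_tool --commands "0 0 0 0; 0 0 0 0; 0 0 0 0; 0 0 0 0; 0 0 0 0"

```text
time_s: 18.1
tool_pos: [409.0, 50.1, 114.3]
tool_rot: [-0.001, 1.0, 0.0, 0.0]
wrist_force: [-0.7, 0.2, -2.9]
opening: 34.6
finger_force: 61.3
```

Call:
drive_tool --commands "0 0 0 0; 0 0 0 0; 0 0 0 0; 0 0 0 0; 0 0 0 0" --gripper -1

```text
time_s: 18.6
tool_pos: [409.0, 50.1, 114.3]
tool_rot: [-0.001, 1.0, 0.0, 0.0]
wrist_force: [-1.2, 0.5, -1.0]
opening: 85.6
finger_force: 0.0
```

Call:
drive_tool --commands "0 0 -0.02 0; 0 0 -0.035 0; 0 0 -0.035 0; -0.015 -0.045 0 0; -0.015 -0.045 0 0"

```text
time_s: 19.1
tool_pos: [439.6, -40.3, 205.6]
tool_rot: [-0.002, 1.0, -0.0, 0.002]
wrist_force: [1.0, 0.1, -0.4]
opening: 85.3
finger_force: 0.0
```

Call:
drive_tool --commands "-0.015 -0.045 0 0; -0.015 -0.045 0 0; -0.015 -0.045 0 0; -0.015 -0.045 0 0; -0.015 -0.04 0 0"

```text
time_s: 19.6
tool_pos: [514.5, -262.1, 204.2]
tool_rot: [-0.0, 1.0, 0.0, -0.0]
wrist_force: [0.2, 0.4, -0.6]
opening: 85.3
finger_force: 0.0
```

Call:
drive_tool --commands "-0.012 -0.0185 0 0; 0 0 0 0; 0 0 0 0; 0 0 0 0; 0 0 0 0"

```text
time_s: 20.1
tool_pos: [526.1, -277.3, 204.5]
tool_rot: [-0.001, 1.0, 0.0, -0.0]
wrist_force: [0.2, 0.5, -0.3]
opening: 85.2
finger_force: 0.0
```

```bash
python3 - <<'E'
from h import *
o=st()
im=manip.capture("wrist"); cv2.imwrite("pics/w9.png",im)
im=manip.capture("side"); cv2.imwrite("pics/d9.png",im)
for c in ["wrist","side"]:
  for n in ["stout_driver","slim_drift","seal_plate"]:
    print(n,[(round(d["confidence"],2),np.round(toworld(c,d["at"],o)).tolist()) for d in manip.place_of(c,n)])
E
```

```text
20.1 [ 526.1 -277.3  204.5] x [-1.    -0.002  0.   ] y [-0.002  1.     0.   ] z [-0.  0. -1.] open 85.21889970473758 j [-0.6   0.49  1.68  0.    0.98 -2.17]
stout_driver []
slim_drift [(0.65, [522.0, -278.0, 14.0])]
seal_plate [(0.62, [548.0, -201.0, 27.0])]
stout_driver [(0.84, [412.0, 52.0, 13.0])]
slim_drift [(0.74, [528.0, -275.0, 14.0])]
seal_plate [(0.7, [552.0, -198.0, 25.0])]
```

View pics/w9.png

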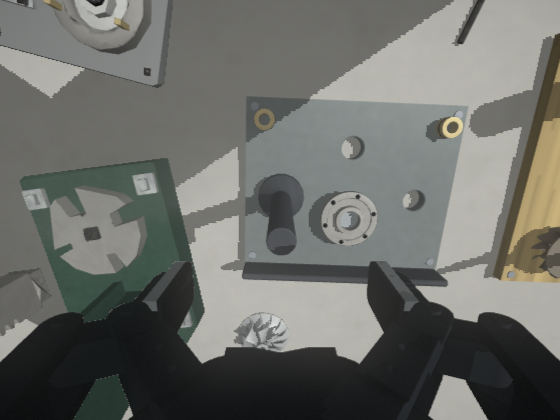

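The drift top is at (283,239), the seal plate at (348,218), and the stand's empty seats at (352,148) and (414,201). The press edge lies at about (168-205,160-320).

```bash
python3 - <<'E'
from h import *
o=st()
for p,z in [((283,239),159),((281,193),26),((348.5,217.5),32),((352,148),14),((414,201),14),((168,160),30),((205,320),30)]: print(p,np.round(ray("wrist",*p,z,o),1))
E
```

```text
20.5 [ 526.4 -278.1  204.3] x [-1.    -0.001 -0.   ] y [-0.001  1.     0.   ] z [ 0.  0. -1.] open 85.3813731788203 j [-0.6   0.49  1.68  0.    0.98 -2.17]
(283, 239) [ 522.2 -276.2  159. ]
(281, 193) [ 519.5 -277.1   26. ]
(348.5, 217.5) [ 545.1 -204.1   32. ]
(352, 148) [ 472.7 -201.    14. ]
(414, 201) [ 530.9 -127.2   14. ]
(168, 160) [ 484.2 -393.5   30. ]
(205, 320) [ 674.8 -368.6   30. ]
```

Call:
drive_tool --commands "0.002 0.001 0.02 0; 0 0 0.025 0; 0 0 0.025 0; 0 0 0 0; 0 0 0 0"

```text
time_s: 21.0
tool_pos: [524.5, -277.3, 134.6]
tool_rot: [-0.001, 1.0, 0.0, -0.0]
wrist_force: [0.4, -0.5, 0.7]
opening: 85.2
finger_force: 0.0
```

Call:
drive_tool --commands "0 0 0 0; 0 0 0 0; 0 0 0 0; 0 0 0 0; 0 0 0 0"

```text
time_s: 21.5
tool_pos: [524.4, -277.3, 134.5]
tool_rot: [-0.001, 1.0, -0.0, 0.0]
wrist_force: [-0.3, -0.4, -0.6]
opening: 85.5
finger_force: 0.0
```

Call:
drive_tool --commands "0 0 0 0; 0 0 0 0; 0 0 0 0; 0 0 0 0; 0 0 0 0" --gripper 1

```text
time_s: 22.0
tool_pos: [524.4, -277.3, 134.4]
tool_rot: [-0.001, 1.0, -0.0, 0.0]
wrist_force: [-0.9, -0.3, 1.2]
opening: 18.4
finger_force: 58.4
```

Call:
drive_tool --commands "0 0 0 0; 0 0 0 0; 0 0 0 0"

```text
time_s: 22.3
tool_pos: [524.4, -277.3, 134.4]
tool_rot: [-0.001, 1.0, -0.0, 0.0]
wrist_force: [0.2, 0.5, 1.4]
opening: 19.0
finger_force: 58.5
```

Call:
drive_tool --commands "0 0 -0.015 0; 0 0 -0.02 0; 0 0 -0.025 0; 0.003 0.04 0 0; 0.004 0.045 0 0"

```text
time_s: 22.8
tool_pos: [516.9, -192.2, 194.2]
tool_rot: [0.001, 1.0, -0.0, 0.0]
wrist_force: [1.1, 0.1, -3.9]
opening: 18.5
finger_force: 59.3
```

Call:
drive_tool --commands "0.004 0.045 0 0; 0.004 0.045 0 0; 0.004 0.045 0 0; 0.004 0.045 0 0; 0.004 0.04 0 0"

```text
time_s: 23.3
tool_pos: [496.2, 29.7, 193.9]
tool_rot: [-0.001, 1.0, 0.0, -0.0]
wrist_force: [0.4, 0.3, -5.7]
opening: 18.8
finger_force: 59.3
```

Call:
drive_tool --commands "0 0.019 0 0; 0 0 0 0; 0 0 0 0; 0 0 0 0; 0 0 0 0"

```text
time_s: 23.8
tool_pos: [497.0, 45.8, 194.1]
tool_rot: [0.0, 1.0, 0.0, -0.0]
wrist_force: [-0.1, -0.8, -4.0]
opening: 18.5
finger_force: 59.5
```

Call:
drive_tool --commands "0 0 0 0; 0 0 0 0; 0 0 0 0; 0 0 0 0; 0 0 0 0"

```text
time_s: 24.3
tool_pos: [497.0, 46.7, 194.3]
tool_rot: [-0.001, 1.0, 0.0, -0.0]
wrist_force: [0.0, 0.7, -3.6]
opening: 18.5
finger_force: 59.5
```

```bash
python3 - <<'E'
from h import *
o=st()
im=manip.capture("wrist"); cv2.imwrite("pics/w10.png",im)
im=manip.capture("side"); cv2.imwrite("pics/d10.png",im)
for c in ["wrist","side"]:
  for n in ["turbine_shaft","stout_driver","slim_drift","seal_plate","parking_board"]:
    print(n,[(round(d["confidence"],2),np.round(toworld(c,d["at"],o)).tolist()) for d in manip.place_of(c,n)])
E
```

```text
24.3 [497.   46.7 194.3] x [-1.    -0.001  0.   ] y [-0.001  1.     0.   ] z [-0.  0. -1.] open 18.501581271287037 j [-0.04  0.38  1.92  0.    0.85 -1.61]
turbine_shaft []
stout_driver [(0.6, [411.0, 53.0, 15.0])]
slim_drift [(0.86, [495.0, 42.0, 74.0])]
seal_plate [(0.61, [549.0, -202.0, 28.0])]
parking_board [(0.94, [498.0, 52.0, 1.0])]
turbine_shaft [(0.67, [586.0, 44.0, 11.0]), (0.32, [499.0, 308.0, -1.0])]
stout_driver [(0.71, [411.0, 53.0, 13.0])]
slim_drift [(0.85, [497.0, 49.0, 72.0]), (0.52, [517.0, -198.0, -6.0])]
seal_plate [(0.64, [550.0, -202.0, 20.0])]
parking_board [(0.77, [497.0, 45.0, 1.0])]
```

View pics/w10.png

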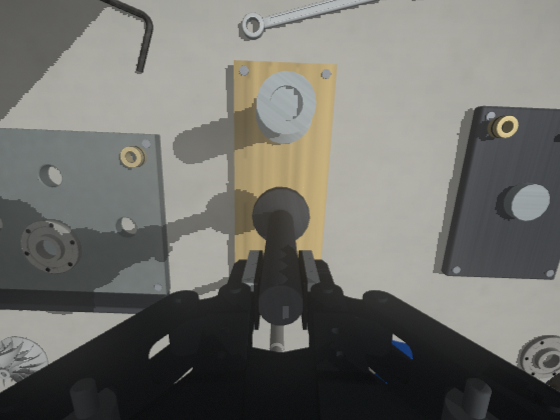

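The drift foot at (281,215) is over the middle of the board, in line with the driver at (285,105) and the shaft. I'll lower and release it.

Call:
drive_tool --commands "0 0 0.015 0; 0 0 0.02 0; 0 0 0.015 0; 0 0 0.0095 0; 0 0 0 0"

```text
time_s: 25.4
tool_pos: [497.3, 46.7, 134.6]
tool_rot: [-0.001, 1.0, 0.0, 0.0]
wrist_force: [-0.1, -0.3, -2.8]
opening: 18.8
finger_force: 59.6
```

Call:
drive_tool --commands "0 0 0 0; 0 0 0 0; 0 0 0 0; 0 0 0 0; 0 0 0 0"

```text
time_s: 25.9
tool_pos: [497.0, 46.7, 134.9]
tool_rot: [-0.001, 1.0, 0.0, 0.0]
wrist_force: [0.7, -0.0, -4.1]
opening: 18.4
finger_force: 59.6
```

Call:
drive_tool --commands "0 0 0 0; 0 0 0 0; 0 0 0 0; 0 0 0 0; 0 0 0 0" --gripper -1

```text
time_s: 26.4
tool_pos: [497.0, 46.7, 134.9]
tool_rot: [-0.001, 1.0, 0.0, 0.0]
wrist_force: [0.9, 0.5, -0.5]
opening: 84.9
finger_force: 0.0
```

Call:
drive_tool --commands "0 0 -0.02 0; 0 0 -0.04 0; 0 -0.04 0 0; 0 -0.045 0 0; -0.01 -0.045 0 0"

```text
time_s: 26.9
tool_pos: [506.5, -84.3, 195.3]
tool_rot: [-0.001, 1.0, -0.0, 0.0]
wrist_force: [1.3, 0.4, -0.6]
opening: 85.3
finger_force: 0.0
```

Call:
drive_tool --commands "-0.01 -0.045 0 0; -0.01 -0.045 0 0; -0.02 -0.03 0.03 0; 0 0 0.03 0; 0 0 0 0"

```text
time_s: 27.4
tool_pos: [545.7, -203.3, 131.3]
tool_rot: [0.0, 1.0, 0.002, -0.003]
wrist_force: [-0.7, 0.4, 0.4]
opening: 85.5
finger_force: 0.0
```

Call:
drive_tool --commands "0 0 0 0; 0 0 0 0; 0 0 0 0; 0 0 0 0; 0 0 0 0"

```text
time_s: 27.9
tool_pos: [547.4, -203.0, 135.5]
tool_rot: [-0.001, 1.0, -0.0, 0.001]
wrist_force: [-0.3, -0.2, -0.3]
opening: 85.8
finger_force: 0.0
```

```bash
python3 - <<'E'
from h import *
o=st()
im=manip.capture("wrist"); cv2.imwrite("pics/w11.png",im)
im=manip.capture("side"); cv2.imwrite("pics/d11.png",im)
for c in ["wrist","side"]:
  for n in ["turbine_shaft","stout_driver","slim_drift","seal_plate","kit_stand"]:
    print(n,[(round(d["confidence"],2),np.round(toworld(c,d["at"],o)).tolist()) for d in manip.place_of(c,n)])
r=manip.silhouettes("wrist","seal_plate")
for d in r[:1]:
    m=d["region"].astype(np.uint8); cs,_=cv2.findContours(m,0,1); c=max(cs,key=cv2.contourArea)
    e=cv2.fitEllipse(cv2.convexHull(c)); print(e,np.round(ray("wrist",*e[0],31,o),1))
E
```

```text
27.9 [ 547.4 -203.   135.5] x [-1.    -0.002 -0.001] y [-0.002  1.    -0.   ] z [ 0.001 -0.    -1.   ] open 85.76671155121848 j [-0.47  0.56  1.77  0.    0.81 -2.04]
turbine_shaft [(0.76, [591.0, 45.0, 6.0])]
stout_driver []
slim_drift []
seal_plate []
kit_stand [(0.59, [519.0, -202.0, 2.0])]
turbine_shaft [(0.69, [497.0, 44.0, 0.0]), (0.58, [585.0, 42.0, 12.0])]
stout_driver [(0.86, [410.0, 54.0, 9.0])]
slim_drift [(0.88, [500.0, 49.0, 9.0])]
seal_plate [(0.58, [553.0, -196.0, 23.0])]
kit_stand [(0.75, [519.0, -202.0, -5.0]), (0.72, [501.0, 48.0, 11.0])]
((280.91680908203125, 216.2235565185547), (70.9385986328125, 73.86053466796875), 87.38748168945312) [ 545.3 -202.3   31. ]
```

View pics/w11.png

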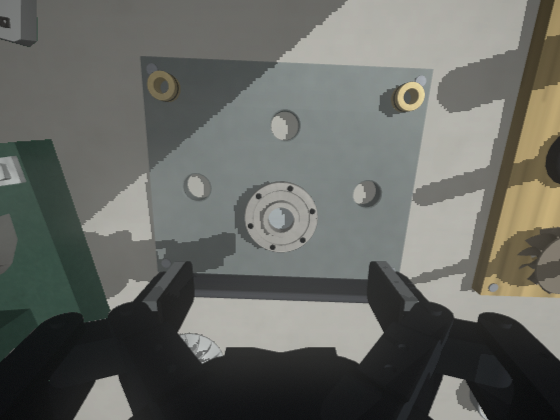

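Call:
drive_tool --commands "0 0.0005 0.025 0; 0 0 0.03 0; 0 0 0.025 0; 0 0 0.015 0; 0 0 0.008 0"

```text
time_s: 29.05
tool_pos: [547.0, -202.6, 30.6]
tool_rot: [-0.001, 1.0, 0.0, -0.001]
wrist_force: [0.0, -0.6, 0.2]
opening: 85.6
finger_force: 0.0
```

Call:
drive_tool --commands "0 0 0 0; 0 0 0 0; 0 0 0 0; 0 0 0.006 0; 0 0 0 0"

```text
time_s: 29.55
tool_pos: [547.2, -202.7, 25.6]
tool_rot: [-0.001, 1.0, 0.0, -0.0]
wrist_force: [-0.1, 0.4, 0.6]
opening: 85.5
finger_force: 0.0
```

Call:
drive_tool --commands "0 0 0 0; 0 0 0 0; 0 0 0 0; 0 0 0 0; 0 0 0 0" --gripper 1

```text
time_s: 30.05
tool_pos: [547.4, -202.8, 26.4]
tool_rot: [-0.001, 1.0, -0.0, 0.0]
wrist_force: [-2.1, 0.1, 5.9]
opening: 58.7
finger_force: 62.7
```

Call:
drive_tool --commands "0 0 0 0; 0 0 0 0; 0 0 0 0"

```text
time_s: 30.35
tool_pos: [547.4, -202.7, 26.4]
tool_rot: [-0.001, 1.0, -0.0, 0.0]
wrist_force: [-0.8, -0.4, 7.1]
opening: 58.9
finger_force: 62.7
```

Call:
drive_tool --commands "0 0 -0.01 0; 0 0 -0.02 0; 0 0 -0.03 0; 0 0 0 0; 0 0 0 0"

```text
time_s: 30.85
tool_pos: [547.4, -202.8, 86.4]
tool_rot: [-0.001, 1.0, -0.0, 0.001]
wrist_force: [0.8, 1.2, -0.9]
opening: 58.8
finger_force: 64.6
```

```bash
python3 - <<'E'
from h import *
o=st()
im=manip.capture("wrist"); cv2.imwrite("pics/w12.png",im)
im=manip.capture("side")
for c in ["wrist","side"]:
    print([(round(d["confidence"],2),np.round(toworld(c,d["at"],o)).tolist()) for d in manip.place_of(c,"seal_plate")])
E
```

```text
30.85 [ 547.4 -202.8   86.4] x [-1.    -0.001 -0.001] y [-0.001  1.    -0.   ] z [ 0.001 -0.    -1.   ] open 58.80130397953703 j [-0.47  0.63  1.81  0.    0.71 -2.04]
[(0.63, [547.0, -203.0, 82.0])]
[(0.59, [548.0, -199.0, 83.0])]
```

View pics/w12.png

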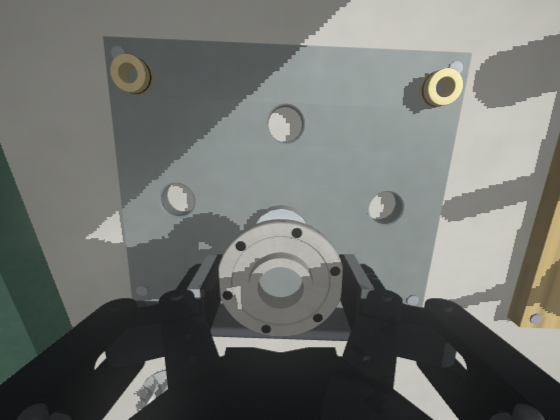

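The seal plate hangs level between the fingers, centred near (281,278). I'll carry it high over the parked things to the nest.

Call:
drive_tool --commands "0 0 -0.03 0; 0 0 -0.04 0; 0 0 -0.04 0; 0 0.02 -0.01 0; 0.004 0.04 0 0"

```text
time_s: 31.55
tool_pos: [544.0, -143.9, 207.1]
tool_rot: [0.001, 1.0, -0.001, 0.002]
wrist_force: [1.1, 2.0, -2.1]
opening: 59.0
finger_force: 65.0
```

Call:
drive_tool --commands "0.004 0.04 0 0; 0.004 0.04 0 0; 0.004 0.04 0 0; 0.004 0.04 0 0; 0.004 0.04 0 0"

```text
time_s: 32.05
tool_pos: [522.4, 58.8, 205.1]
tool_rot: [-0.0, 1.0, 0.0, -0.001]
wrist_force: [1.3, -0.3, -1.4]
opening: 59.3
finger_force: 65.0
```

Call:
drive_tool --commands "0.004 0.04 0 0; 0.004 0.04 0 0; 0.004 0.04 0 0; 0.004 0.04 0 0; 0.004 0.04 0 0"

```text
time_s: 32.55
tool_pos: [502.1, 258.8, 205.1]
tool_rot: [-0.001, 1.0, -0.0, -0.001]
wrist_force: [1.5, -0.8, -0.8]
opening: 59.0
finger_force: 65.0
```

Call:
drive_tool --commands "0.004 0.04 0 0; 0.0005 0.0125 0 0; 0 0 0.03 0; 0 0 0.03 0; 0 0 0 0"

```text
time_s: 33.05
tool_pos: [496.6, 308.6, 142.1]
tool_rot: [-0.001, 1.0, -0.002, -0.003]
wrist_force: [-0.2, -0.4, -0.7]
opening: 59.1
finger_force: 65.0
```

Call:
drive_tool --commands "0 0 0 0; 0 0 0 0; 0 0 0 0; 0 0 0 0; 0 0 0 0"

```text
time_s: 33.55
tool_pos: [498.3, 309.7, 146.5]
tool_rot: [-0.001, 1.0, 0.0, 0.0]
wrist_force: [0.7, 0.4, -1.1]
opening: 58.9
finger_force: 65.0
```

```bash
python3 - <<'E'
from h import *
o=st()
im=manip.capture("wrist"); cv2.imwrite("pics/w13.png",im)
im=manip.capture("side"); 
im=manip.capture("scene"); 
for c in ["wrist","side","scene"]:
  for n in ["seal_plate","nest_plate","turbine_shaft","slim_drift","stout_driver"]:
    print(n,[(round(d["confidence"],2),np.round(toworld(c,d["at"],o)).tolist()) for d in manip.place_of(c,n)])
E
```

```text
33.55 [498.3 309.7 146.5] x [-1.    -0.001 -0.001] y [-0.001  1.     0.001] z [ 0.001  0.001 -1.   ] open 58.86746853686956 j [ 0.44  0.55  1.75  0.    0.84 -1.13]
seal_plate [(0.74, [500.0, 310.0, 150.0])]
nest_plate []
turbine_shaft [(0.9, [590.0, 44.0, 8.0])]
slim_drift []
stout_driver []
seal_plate [(0.61, [500.0, 312.0, 144.0])]
nest_plate [(0.59, [504.0, 308.0, -2.0])]
turbine_shaft [(0.67, [584.0, 42.0, 7.0])]
slim_drift [(0.71, [500.0, 47.0, 13.0])]
stout_driver [(0.93, [410.0, 50.0, 13.0]), (0.27, [495.0, 44.0, -0.0])]
seal_plate [(0.53, [499.0, 303.0, 144.0])]
nest_plate [(0.83, [501.0, 310.0, -4.0])]
turbine_shaft [(0.96, [590.0, 44.0, 4.0]), (0.22, [498.0, 305.0, -3.0])]
slim_drift [(0.94, [497.0, 41.0, 15.0])]
stout_driver [(0.62, [411.0, 52.0, 13.0])]
```

View pics/w13.png

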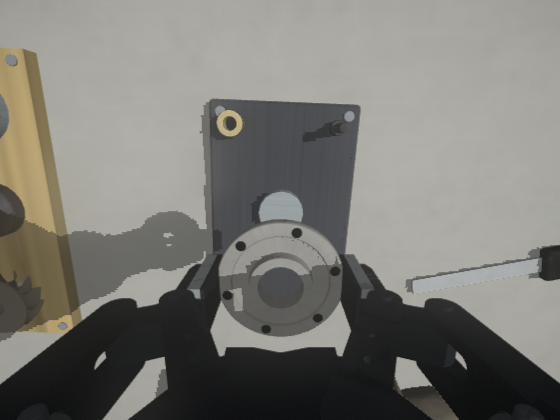

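The plate's near corners are at (212,99) and (359,105). The land's near edge is at (280,191), and it spans columns 258-302 at its widest visible part.

```bash
python3 - <<'E'
from h import *
o=st()
a,b=ray("wrist",212,99.5,14,o),ray("wrist",359,105,14,o)
d=(b-a)/np.linalg.norm(b-a); n=np.array([d[1],-d[0],0]); print(a,b,(a+b)/2+95*n)
im=cv2.imread("pics/w13.png").astype(int)
g=im[185:222,250:312].mean(2)
for r in range(0,37,3):
    k=np.where(g[r]>110)[0]; print(185+r,(250+k.min(),250+k.max()) if len(k) else None)
e=ray("wrist",280.5,191,26,o); print(e)
E
```

```text
34.45 [498.1 309.7 145.8] x [-1.    -0.001  0.   ] y [-0.001  1.     0.   ] z [-0.  0. -1.] open 59.389301594972856 j [ 0.44  0.55  1.75  0.    0.84 -1.13]
[401.83045517 252.56145692  14.        ] [406.04885332 376.31201142  14.        ] [498.88450798 311.20026224  14.        ]
185 None
188 None
191 (np.int64(281), np.int64(282))
194 (np.int64(270), np.int64(293))
197 (np.int64(265), np.int64(296))
200 (np.int64(263), np.int64(298))
203 (np.int64(261), np.int64(300))
206 (np.int64(260), np.int64(301))
209 (np.int64(260), np.int64(302))
212 (np.int64(259), np.int64(302))
215 (np.int64(259), np.int64(302))
218 (np.int64(260), np.int64(301))
221 (np.int64(261), np.int64(300))
[477.46214999 310.15095719  26.        ]
```

Call:
drive_tool --commands "-0.001 0 0.03 0; 0 0 0.03 0; 0 0 0.02 0; 0 0 0.015 0; 0 0 0.01 0"

```text
time_s: 34.95
tool_pos: [498.9, 309.6, 39.6]
tool_rot: [-0.001, 1.0, -0.0, -0.001]
wrist_force: [0.4, 0.2, -1.4]
opening: 59.2
finger_force: 65.0
```

Call:
drive_tool --commands "0 0 0.008 0; 0 0 0.0055 0; 0 0 0 0; 0 0 0 0; 0 0 0 0"

```text
time_s: 35.45
tool_pos: [499.3, 309.8, 27.8]
tool_rot: [-0.001, 1.0, 0.0, 0.0]
wrist_force: [-0.3, -0.0, -1.4]
opening: 58.8
finger_force: 65.2
```

Call:
drive_tool --commands "0 0 0 0; 0 0 0 0; 0 0 0 0; 0 0 0 0; 0 0 0 0"

```text
time_s: 35.95
tool_pos: [499.1, 309.7, 27.3]
tool_rot: [-0.001, 1.0, 0.0, 0.0]
wrist_force: [-0.3, 0.4, -0.9]
opening: 58.9
finger_force: 65.2
```

Call:
drive_tool --commands "0 0 0.0005 0; 0 0 0.0005 0; 0 0 0 0; 0 0 0 0; 0 0 0 0"

```text
time_s: 36.45
tool_pos: [499.2, 309.8, 26.5]
tool_rot: [-0.001, 1.0, 0.0, 0.0]
wrist_force: [-1.5, -0.1, 4.7]
opening: 59.2
finger_force: 65.3
```

Call:
drive_tool --commands "0 0 0 0; 0 0 0 0; 0 0 0 0; 0 0 0 0; 0 0 0 0" --gripper -1

```text
time_s: 36.95
tool_pos: [499.1, 309.7, 26.2]
tool_rot: [-0.001, 1.0, 0.0, -0.0]
wrist_force: [-0.2, -0.4, 0.6]
opening: 85.9
finger_force: 0.0
```

Call:
drive_tool --commands "0 0 -0.02 0; 0 0 -0.04 0; 0 0 -0.05 0; 0 0 0 0; 0 0 0 0"

```text
time_s: 37.45
tool_pos: [499.4, 309.9, 137.4]
tool_rot: [-0.001, 1.0, 0.001, 0.001]
wrist_force: [0.0, -0.0, -0.2]
opening: 85.3
finger_force: 0.0
```

Call:
drive_tool --commands "0 0 0 0; 0 0 0 0; 0 0 0 0; 0 0 0 0; 0 0 0 0"

```text
time_s: 37.95
tool_pos: [499.1, 309.7, 135.9]
tool_rot: [-0.001, 1.0, -0.0, -0.0]
wrist_force: [0.7, 0.1, 0.0]
opening: 85.3
finger_force: 0.0
```

```bash
python3 - <<'E'
from h import *
o=st()
im=manip.capture("wrist"); cv2.imwrite("pics/w14.png",im)
im=manip.capture("side"); im=manip.capture("scene")
for c in ["wrist","side","scene"]:
  for n in ["seal_plate","nest_plate","turbine_shaft","slim_drift","stout_driver"]:
    print(n,[(round(d["confidence"],2),np.round(toworld(c,d["at"],o)).tolist()) for d in manip.place_of(c,n)])
for n in ["seal_plate","nest_plate"]:
  for d in manip.silhouettes("wrist",n)[:1]:
    m=d["region"].astype(np.uint8); cs,_=cv2.findContours(m,0,1); c=max(cs,key=cv2.contourArea)
    if n=="seal_plate": e=cv2.fitEllipse(cv2.convexHull(c)); print(e,np.round(ray("wrist",*e[0],31,o),1))
    else:
        P=cv2.approxPolyDP(c,8,True)[:,0]; print([(p.tolist(),np.round(ray("wrist",*p,14,o)[:2]).tolist()) for p in P])
E
```

```text
37.95 [499.1 309.7 135.9] x [-1.    -0.001  0.001] y [-0.001  1.    -0.   ] z [-0.001 -0.    -1.   ] open 85.28182825822496 j [ 0.44  0.56  1.76  0.    0.82 -1.13]
seal_plate []
nest_plate [(0.82, [500.0, 308.0, -3.0])]
turbine_shaft [(0.95, [590.0, 46.0, 6.0])]
slim_drift []
stout_driver []
seal_plate [(0.87, [501.0, 315.0, 23.0])]
nest_plate [(0.86, [501.0, 308.0, -5.0])]
turbine_shaft [(0.64, [584.0, 42.0, 9.0])]
slim_drift [(0.71, [501.0, 47.0, 13.0])]
stout_driver [(0.75, [411.0, 56.0, 13.0])]
seal_plate [(0.67, [498.0, 309.0, 24.0])]
nest_plate [(0.83, [500.0, 310.0, -6.0])]
turbine_shaft [(0.68, [589.0, 43.0, 6.0])]
slim_drift [(0.93, [496.0, 46.0, 12.0])]
stout_driver [(0.62, [413.0, 49.0, 16.0])]
((280.3736267089844, 216.6554718017578), (70.87542724609375, 73.7831802368164), 71.21931457519531) [497.3 310.   31. ]
[([208, 97], [402.0, 252.0]), ([212, 299], [586.0, 243.0]), ([340, 304], [592.0, 369.0]), ([363, 104], [407.0, 377.0])]
```

The seal plate lies centred, within about 1 mm of the plate's centre. Now I return the drift.

Call:
drive_tool --commands "0 0 -0.03 0; 0 0 -0.039 0; 0 -0.045 0 0; 0 -0.045 0 0; 0.002 -0.045 0 0"

```text
time_s: 39.45
tool_pos: [497.1, 173.5, 205.6]
tool_rot: [-0.001, 1.0, 0.0, 0.0]
wrist_force: [1.2, -0.2, -0.5]
opening: 85.4
finger_force: 0.0
```

Call:
drive_tool --commands "0 -0.045 0 0; 0 -0.045 0 0; 0 -0.038 0 0; 0 0 0 0; 0 0 0 0"

```text
time_s: 39.95
tool_pos: [497.5, 46.1, 205.4]
tool_rot: [0.0, 1.0, 0.0, 0.0]
wrist_force: [0.6, 0.3, -0.1]
opening: 85.2
finger_force: 0.0
```

Call:
drive_tool --commands "0 0 0.02 0; 0 0 0.025 0; 0 0 0.025 0; 0 0 0 0; 0 0 0 0"

```text
time_s: 40.45
tool_pos: [497.6, 47.6, 135.6]
tool_rot: [-0.001, 1.0, 0.0, -0.0]
wrist_force: [-0.5, -0.3, 0.5]
opening: 85.3
finger_force: 0.0
```

Call:
drive_tool --commands "0 0 0 0; 0 0 0 0; 0 0 0 0; 0 0 0 0; 0 0 0 0"

```text
time_s: 40.95
tool_pos: [497.5, 46.7, 135.5]
tool_rot: [-0.001, 1.0, 0.0, 0.0]
wrist_force: [0.1, -0.2, -0.1]
opening: 85.4
finger_force: 0.0
```

Call:
drive_tool --commands "0 0 0 0; 0 0 0 0; 0 0 0 0; 0 0 0 0; 0 0 0 0" --gripper 1

```text
time_s: 41.45
tool_pos: [497.6, 46.7, 135.4]
tool_rot: [-0.001, 1.0, 0.0, 0.0]
wrist_force: [-0.3, 0.6, 2.0]
opening: 18.7
finger_force: 58.4
```

Call:
drive_tool --commands "0 0 0 0; 0 0 -0.015 0; 0 0 -0.02 0; 0 0 -0.025 0; 0 -0.02 0 0"

```text
time_s: 41.95
tool_pos: [498.2, 27.7, 197.5]
tool_rot: [-0.002, 1.0, 0.0, 0.002]
wrist_force: [0.8, -0.7, -3.9]
opening: 18.7
finger_force: 58.9
```

Call:
drive_tool --commands "-0.004 -0.045 0 0; -0.004 -0.045 0 0; -0.004 -0.045 0 0; -0.004 -0.045 0 0; -0.004 -0.045 0 0"

```text
time_s: 42.45
tool_pos: [517.3, -200.0, 194.8]
tool_rot: [-0.001, 1.0, 0.0, -0.0]
wrist_force: [0.3, 0.1, -3.6]
opening: 18.3
finger_force: 59.1
```

Call:
drive_tool --commands "-0.004 -0.045 0 0; -0.0035 -0.034 0 0; 0 0 0 0; 0 0 0 0; 0 0 0 0"

```text
time_s: 42.95
tool_pos: [525.0, -276.4, 194.8]
tool_rot: [-0.001, 1.0, 0.0, -0.001]
wrist_force: [1.0, 0.0, -3.5]
opening: 18.5
finger_force: 59.4
```

Call:
drive_tool --commands "0 0 0 0; 0 0 0 0; 0 0 0 0; 0 0 0 0; 0 0 0 0"

```text
time_s: 43.45
tool_pos: [525.4, -277.1, 195.3]
tool_rot: [-0.001, 1.0, 0.0, 0.0]
wrist_force: [0.9, -0.7, -3.3]
opening: 18.3
finger_force: 59.4
```

Call:
drive_tool --commands "0 0 0.02 0; 0 0 0.02 0; 0 0 0.012 0; 0 0 0.0075 0; 0 0 0 0"

```text
time_s: 43.95
tool_pos: [525.7, -277.4, 135.8]
tool_rot: [-0.001, 1.0, -0.0, 0.0]
wrist_force: [0.1, -0.1, -4.1]
opening: 18.9
finger_force: 59.5
```

Call:
drive_tool --commands "0 0 0 0; 0 0 0 0; 0 0 0 0; 0 0 0 0; 0 0 0 0"

```text
time_s: 44.45
tool_pos: [525.4, -277.2, 135.9]
tool_rot: [-0.001, 1.0, 0.0, 0.0]
wrist_force: [-0.3, -0.3, -3.2]
opening: 18.6
finger_force: 59.5
```

Call:
drive_tool --commands "0 0 0 0; 0 0 0 0; 0 0 0 0; 0 0 0 0; 0 0 0 0" --gripper -1

```text
time_s: 44.95
tool_pos: [525.4, -277.3, 135.9]
tool_rot: [-0.001, 1.0, -0.0, 0.0]
wrist_force: [-0.5, 0.0, 0.0]
opening: 85.5
finger_force: 0.0
```

Call:
drive_tool --commands "0 0 -0.02 0; 0 0 -0.05 0; 0.015 0.04 0 0; 0.015 0.045 0 0; 0.015 0.045 0 0"

```text
time_s: 45.45
tool_pos: [479.3, -146.1, 206.0]
tool_rot: [-0.0, 1.0, -0.0, 0.0]
wrist_force: [0.4, 0.7, 0.6]
opening: 85.4
finger_force: 0.0
```

Call:
drive_tool --commands "0.015 0.045 0 0; 0.015 0.045 0 0; 0.015 0.045 0 0; 0.015 0.04 0 0; 0.011 0.022 0 0"

```text
time_s: 45.95
tool_pos: [407.7, 51.8, 206.0]
tool_rot: [-0.001, 1.0, 0.0, 0.0]
wrist_force: [0.6, 0.0, -0.4]
opening: 85.6
finger_force: 0.0
```

Call:
drive_tool --commands "0 0 0 0; 0 0 0 0; 0 0 0 0; 0 0 0 0; 0 0 0 0"

```text
time_s: 46.45
tool_pos: [409.2, 49.0, 205.7]
tool_rot: [0.0, 1.0, 0.0, -0.0]
wrist_force: [0.4, 0.1, -1.0]
opening: 85.7
finger_force: 0.0
```

```bash
python3 - <<'E'
from h import *
o=st()
for c in ["wrist","side","scene"]:
  manip.capture(c)
  for n in ["slim_drift","stout_driver","turbine_shaft"]:
    print(n,[(round(d["confidence"],2),np.round(toworld(c,d["at"],o)).tolist()) for d in manip.place_of(c,n)])
E
```

```text
46.45 [409.2  49.  205.7] x [-1.  0.  0.] y [0. 1. 0.] z [-0.  0. -1.] open 85.6947971168073 j [-0.04  0.24  2.1   0.    0.8  -1.61]
slim_drift [(0.82, [522.0, -281.0, 15.0])]
stout_driver [(0.61, [410.0, 50.0, 12.0])]
turbine_shaft [(0.8, [590.0, 43.0, 7.0])]
slim_drift [(0.84, [528.0, -273.0, 10.0])]
stout_driver [(0.94, [413.0, 56.0, 11.0])]
turbine_shaft [(0.71, [587.0, 42.0, 12.0])]
slim_drift [(0.61, [525.0, -280.0, 12.0])]
stout_driver [(0.7, [409.0, 50.0, 16.0])]
turbine_shaft [(0.85, [590.0, 43.0, 5.0])]
```

Call:
drive_tool --commands "0 0.0005 0.03 0; 0 0 0.03 0; 0 0 0.031 0; 0 0 0 0; 0 0 0 0"

```text
time_s: 47.55
tool_pos: [409.0, 50.1, 115.1]
tool_rot: [-0.001, 1.0, 0.0, -0.001]
wrist_force: [0.7, 0.8, 0.5]
opening: 85.3
finger_force: 0.0
```

Call:
drive_tool --commands "0 0 0 0; 0 0 0 0; 0 0 0 0; 0 0 0 0; 0 0 0 0"

```text
time_s: 48.05
tool_pos: [409.0, 50.1, 115.1]
tool_rot: [-0.001, 1.0, 0.0, 0.0]
wrist_force: [0.2, 0.0, 0.0]
opening: 85.8
finger_force: 0.0
```

Call:
drive_tool --commands "0 0 0 0; 0 0 0 0; 0 0 0 0; 0 0 0 0; 0 0 0 0" --gripper 1

```text
time_s: 48.55
tool_pos: [409.0, 50.1, 114.9]
tool_rot: [-0.001, 1.0, 0.0, 0.0]
wrist_force: [-0.2, -0.8, 3.5]
opening: 34.9
finger_force: 59.2
```

Call:
drive_tool --commands "0 0 0 0; 0 0 0 0; 0 0 0 0"

```text
time_s: 48.85
tool_pos: [409.1, 50.1, 114.9]
tool_rot: [-0.001, 1.0, 0.0, 0.0]
wrist_force: [-0.9, -0.8, 4.6]
opening: 34.4
finger_force: 59.2
```

Target is (471.2, -199.7), so the delta is (+62.2, -249.8).

Call:
drive_tool --commands "0 0 -0.01 0; 0 0 -0.02 0; 0 0 -0.02 0; -0.01 -0.04 0 0; -0.01 -0.04 0 0"

```text
time_s: 49.35
tool_pos: [429.2, -30.2, 165.8]
tool_rot: [-0.002, 1.0, -0.0, 0.001]
wrist_force: [0.6, 0.1, -2.8]
opening: 34.7
finger_force: 60.5
```

Call:
drive_tool --commands "-0.01 -0.04 0 0; -0.01 -0.04 0 0; -0.01 -0.04 0 0; -0.012 -0.0495 0 0; 0 0 0 0"

```text
time_s: 49.85
tool_pos: [472.2, -203.2, 165.0]
tool_rot: [0.001, 1.0, -0.001, 0.001]
wrist_force: [-0.3, 1.4, -3.5]
opening: 34.3
finger_force: 61.2
```

Call:
drive_tool --commands "0 0 0 0; 0 0 0 0; 0 0 0 0; 0 0 0 0; 0 0 0 0"

```text
time_s: 50.35
tool_pos: [471.1, -197.8, 164.9]
tool_rot: [-0.001, 1.0, 0.0, 0.0]
wrist_force: [-0.2, -0.4, -3.7]
opening: 34.5
finger_force: 61.2
```

Call:
drive_tool --commands "0 0 0 0; 0 0 0.02 0; 0 0 0.02 0; 0 0 0.0095 0; 0 0 0 0"

```text
time_s: 50.85
tool_pos: [471.2, -198.4, 115.1]
tool_rot: [-0.001, 1.0, 0.0, -0.0]
wrist_force: [0.8, 0.5, -2.4]
opening: 35.1
finger_force: 61.3
```

Call:
drive_tool --commands "0 0 0 0; 0 0 0 0; 0 0 0 0; 0 0 0 0; 0 0 0 0"

```text
time_s: 51.35
tool_pos: [471.1, -198.4, 115.3]
tool_rot: [-0.001, 1.0, 0.0, 0.0]
wrist_force: [0.3, 1.0, -3.5]
opening: 35.1
finger_force: 61.3
```

Call:
drive_tool --commands "0 -0.001 0 0; 0 0 0 0; 0 0 0 0; 0 0 0 0"

```text
time_s: 51.75
tool_pos: [471.0, -199.4, 115.2]
tool_rot: [-0.001, 1.0, 0.0, -0.0]
wrist_force: [0.3, 0.4, -2.6]
opening: 34.5
finger_force: 61.3
```

Call:
drive_tool --commands "0 0 0 0; 0 0 0 0; 0 0 0 0; 0 0 0 0; 0 0 0 0" --gripper -1

```text
time_s: 52.25
tool_pos: [471.1, -199.4, 115.3]
tool_rot: [-0.001, 1.0, 0.0, 0.0]
wrist_force: [-0.9, 0.9, -0.0]
opening: 85.3
finger_force: 0.0
```

Call:
drive_tool --commands "0 0 -0.02 0; 0 0 -0.035 0; 0 0 -0.035 0; -0.02 0.04 0 0; -0.02 0.04 0 0"

```text
time_s: 52.75
tool_pos: [511.5, -119.2, 206.6]
tool_rot: [0.001, 1.0, -0.0, 0.001]
wrist_force: [0.3, -0.1, -0.3]
opening: 85.5
finger_force: 0.0
```

Call:
drive_tool --commands "-0.02 0.04 0 0; -0.02 0.04 0 0; -0.02 0.04 0 0; -0.0156 0.043 0 0; 0 0 0 0"

```text
time_s: 53.25
tool_pos: [587.4, 48.1, 205.0]
tool_rot: [-0.003, 1.0, 0.0, 0.0]
wrist_force: [-1.2, 0.2, -1.0]
opening: 85.6
finger_force: 0.0
```

Call:
drive_tool --commands "0 0 0 0; 0 0 0 0; 0 0 0 0; 0 0 0 0; 0 0 0 0"

```text
time_s: 53.75
tool_pos: [586.3, 43.0, 205.4]
tool_rot: [-0.0, 1.0, 0.0, 0.0]
wrist_force: [0.2, -1.1, -0.6]
opening: 85.5
finger_force: 0.0
```

```bash
python3 - <<'E'
from h import *
o=st()
for c in ["wrist","side","scene"]:
  manip.capture(c)
  for n in ["slim_drift","stout_driver","turbine_shaft"]:
    print(n,[(round(d["confidence"],2),np.round(toworld(c,d["at"],o)).tolist()) for d in manip.place_of(c,n)])
E
```

```text
53.75 [586.3  43.  205.4] x [-1. -0. -0.] y [-0.  1.  0.] z [ 0.  0. -1.] open 85.47122273652491 j [-0.04  0.48  1.7   0.    0.97 -1.61]
slim_drift []
stout_driver [(0.67, [473.0, -200.0, 13.0])]
turbine_shaft [(0.97, [587.0, 44.0, 7.0])]
slim_drift [(0.68, [532.0, -271.0, 11.0])]
stout_driver [(0.86, [471.0, -193.0, 14.0])]
turbine_shaft [(0.68, [584.0, 43.0, 8.0])]
slim_drift [(0.78, [523.0, -282.0, 13.0])]
stout_driver [(0.56, [472.0, -198.0, 15.0])]
turbine_shaft [(0.9, [589.0, 45.0, 6.0])]
```

Call:
drive_tool --commands "0 0 0.02 0; 0 0 0.025 0; 0 0 0.0195 0; 0 0 0 0; 0 0 0 0"

```text
time_s: 54.85
tool_pos: [586.5, 43.8, 141.2]
tool_rot: [-0.001, 1.0, 0.0, -0.0]
wrist_force: [0.8, 0.3, 0.4]
opening: 85.4
finger_force: 0.0
```

Call:
drive_tool --commands "0 0 0 0; 0 0 0 0; 0 0 0 0; 0 0 0 0; 0 0 0 0"

```text
time_s: 55.35
tool_pos: [586.4, 43.7, 141.0]
tool_rot: [-0.001, 1.0, 0.0, 0.0]
wrist_force: [1.0, 0.1, 0.7]
opening: 85.0
finger_force: 0.0
```

Call:
drive_tool --commands "0 0 0 0; 0 0 0 0; 0 0 0 0; 0 0 0 0; 0 0 0 0" --gripper 1

```text
time_s: 55.85
tool_pos: [586.4, 43.7, 140.8]
tool_rot: [-0.001, 1.0, 0.0, 0.0]
wrist_force: [-0.5, -0.0, 1.9]
opening: 14.3
finger_force: 58.4
```

Call:
drive_tool --commands "0 0 0 0; 0 0 0 0; 0 0 0 0"

```text
time_s: 56.15
tool_pos: [586.4, 43.8, 140.9]
tool_rot: [-0.001, 1.0, 0.0, 0.0]
wrist_force: [-0.1, 0.5, 1.4]
opening: 14.6
finger_force: 58.4
```

Target is (530.4, -126.6), so the delta is (-56, -170.4).

Call:
drive_tool --commands "0 0 -0.01 0; 0 0 -0.02 0; 0 0 -0.02 0; 0.01 -0.03 0 0; 0.012 -0.04 0 0"

```text
time_s: 56.65
tool_pos: [564.3, -25.9, 191.7]
tool_rot: [-0.002, 1.0, 0.0, 0.001]
wrist_force: [1.1, -0.4, -2.3]
opening: 14.8
finger_force: 58.6
```

Call:
drive_tool --commands "0.012 -0.04 0 0; 0.012 -0.038 0 0; 0.01 -0.0224 0 0; 0 0 0 0; 0 0 0 0"

```text
time_s: 57.15
tool_pos: [530.4, -127.0, 191.1]
tool_rot: [0.0, 1.0, 0.0, 0.0]
wrist_force: [-0.7, 0.2, -3.3]
opening: 14.3
finger_force: 58.8
```

Call:
drive_tool --commands "0 0 0 0; 0 0 0 0; 0 0 0 0; 0 0 0 0; 0 0 0 0"

```text
time_s: 57.65
tool_pos: [530.6, -126.4, 190.7]
tool_rot: [-0.001, 1.0, 0.0, -0.0]
wrist_force: [0.7, 0.4, -2.9]
opening: 14.6
finger_force: 58.8
```

Call:
drive_tool --commands "0 0 0.015 0; 0 0 0.015 0; 0 0 0.012 0; 0 0 0.0075 0; 0 0 0 0"

```text
time_s: 58.15
tool_pos: [530.7, -126.8, 141.0]
tool_rot: [-0.001, 1.0, 0.0, -0.0]
wrist_force: [0.1, 0.4, -3.0]
opening: 14.5
finger_force: 58.9
```

Call:
drive_tool --commands "0 0 0 0; 0 0 0 0; 0 0 0 0; 0 0 0 0; 0 0 0 0"

```text
time_s: 58.65
tool_pos: [530.6, -126.7, 141.3]
tool_rot: [-0.001, 1.0, 0.0, 0.0]
wrist_force: [-0.6, 0.2, -2.8]
opening: 14.7
finger_force: 58.9
```

Call:
drive_tool --commands "0 0 0 0; 0 0 0 0; 0 0 0 0; 0 0 0 0; 0 0 0 0" --gripper -1

```text
time_s: 59.15
tool_pos: [530.6, -126.7, 141.3]
tool_rot: [-0.001, 1.0, 0.0, 0.0]
wrist_force: [-0.3, -0.4, 0.6]
opening: 84.4
finger_force: 0.0
```

Call:
drive_tool --commands "0 0 -0.02 0; 0 0 -0.04 0; 0 0 -0.05 0; 0 0.04 0 0; 0 0.04 0 0"

```text
time_s: 59.65
tool_pos: [530.7, -46.5, 252.8]
tool_rot: [0.001, 1.0, -0.0, 0.002]
wrist_force: [0.0, 0.7, -0.9]
opening: 85.2
finger_force: 0.0
```

Call:
drive_tool --commands "0 0 0 0; 0 0 0 0; 0 0 0 0; 0 0 0 0; 0 0 0 0"

```text
time_s: 60.15
tool_pos: [530.5, -47.5, 251.1]
tool_rot: [-0.0, 1.0, 0.0, -0.0]
wrist_force: [-0.0, 1.1, -0.1]
opening: 85.3
finger_force: 0.0
```

```bash
python3 - <<'E'
from h import *
o=st(); print(o["joint_vel"])
for c in ["wrist","side","scene"]:
  manip.capture(c)
  for n in ["slim_drift","stout_driver","turbine_shaft","seal_plate"]:
    print(n,[(round(d["confidence"],2),np.round(toworld(c,d["at"],o)).tolist()) for d in manip.place_of(c,n)])
E
```

```text
60.15 [530.5 -47.5 251.1] x [-1. -0.  0.] y [-0.  1.  0.] z [-0.  0. -1.] open 85.3227383106337 j [-0.21  0.35  1.77  0.    1.02 -1.78]
[ 0.00402873 -0.00087646  0.00166919 -0.00045723 -0.00133224  0.00235474]
slim_drift [(0.66, [523.0, -282.0, 16.0])]
stout_driver [(0.81, [473.0, -198.0, 13.0])]
turbine_shaft [(0.78, [534.0, -126.0, 8.0])]
seal_plate []
slim_drift [(0.82, [530.0, -273.0, 11.0])]
stout_driver [(0.88, [475.0, -193.0, 14.0])]
turbine_shaft [(0.72, [530.0, -128.0, 11.0])]
seal_plate [(0.63, [502.0, 314.0, 20.0])]
slim_drift [(0.87, [525.0, -281.0, 13.0]), (0.56, [534.0, -126.0, 5.0]), (0.24, [498.0, 305.0, 25.0])]
stout_driver [(0.62, [472.0, -198.0, 17.0])]
turbine_shaft [(0.93, [536.0, -129.0, 5.0])]
seal_plate [(0.85, [502.0, 303.0, 26.0])]
```

All the measured positions match the start poses, so I'm handing the job in.

```bash
python3 -c "
from plant import manip
print(manip.finish_job())"
```

```text
the job is handed in; nothing more can be done
None
```

The job is handed in: by camera and arm readings (no verdict was returned) the seal plate lies centred on the nest land and the shaft, drift and driver are back upright on their own seats, but I viewed 15 pictures, one over the limit of 14.

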